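# Lay out a soldering place around the work platform

## Task

Lay out this soldering place ready for work: set the green circuit board in the middle of the yellow platform with its long side along the platform's long side, stand the brass-wool tip cleaner midway between the platform and the soldering-iron stand, the blue solder reel midway between the platform and the parts tray, and the flux jar behind the platform (on the side away from the robot), centred on its back edge and 2 cm clear of it. Keep the cleaner and the reel in line with the middle of the platform, set things down without dropping them or knocking them over, and do not disturb the red wire spool, the cutters or the screwdriver.

Things in the scene. Friction and masses are not known exactly. Their poses are not given: they have to be found in the camera images.
- platform: Amber-yellow soldering platform, flat plate on four black rubber feet, fixed: 110 mm along x, 150 mm along y (long side), top face 17 mm above the bench. Origin: centre of its underside, at bench height. Its x axis points away from the robot (to its back edge), y to the robot's left, z up; turned by at most about 6 degrees.
- iron_stand: Soldering-iron stand, fixed, left or right of the platform (changes from start to start): black base 84 mm (x) by 80 mm (y), 14 mm high; a steel coil holds a black iron that rises to 185 mm and leans to 60 mm from the origin towards the robot. Origin: centre of the underside, about 245 mm from the platform's centre; the gap between facing edges is about 130 mm.
- parts_tray: Dark grey open tray with four compartments of small electronic parts, fixed, on the other side of the platform from the iron stand: 84 mm (x) by 80 mm (y), 24 mm high. Origin: centre of its underside. The gap between it and the platform is also about 130 mm.
- board: Green circuit board, 90 g, 56 mm (x) by 90 mm (y): 2 mm plate on 10 mm brass spacers, its top 12 mm above the foot. Central transformer, black with yellow tape, 28 mm (x) by 30 mm (y), 12 to 32 mm above the foot: lift by it, closing along y (only 2 mm high chips beside it), or by the long edges. Parts to 24 mm high at |x| over 16, y under -10 mm. Origin: centre of foot; either way round is right.
- tip_cleaner: Brass-wool tip cleaner, loose, about 180 g: round dark grey pot 44 mm high, 60 mm across at its foot (lowest 7 mm), 54 mm across from 10 to 40 mm height, golden wire wool in its mouth up to 52 mm. Origin: centre of its underside, z up.
- solder_reel: Reel of solder, loose, about 250 g, standing on its end: blue flanges 54 mm across and 3 mm thick at foot and top, silver winding 44 mm across between, a silver disc on top, 46 mm high. Grip it across the flanges' diameter. Origin: centre of its underside, z up.
- flux_jar: Flux jar, loose, about 80 g: small round amber jar with a white screw lid, jar 42 mm across, lid 44 mm across from 21 to 33 mm height, 33 mm high in all. Origin: centre of its underside, z up.
- wire_spool: Spool of red hook-up wire with black flanges, loose, 50 mm across, 45 mm high, standing in front of the platform (robot's side); to be left alone. Origin: centre of its underside, z up.
- cutters: Flush cutters with light blue handles, loose, lying flat, about 125 mm long, 52 mm wide, 10 mm high; to be left alone. Origin: under the pivot; jaws reach 25 mm along +x, handles 100 mm along -x.
- screwdriver: Small screwdriver with red handle, loose, lying flat, 150 mm long; to be left alone. Origin: under its middle; handle towards -x.
Not all that is in view belongs to the job. Leave any pink look-alike of the board alone.

How it is judged:
By the outcome, as a careful person would: the job done as asked, in the order asked, and still so for the second after the job is handed in, with the robot touching nothing.
It also fails if it takes over 102 s, if anything falls off the work surface, if the arm or the gripper's body presses on something with over 40 N, if the wrist force passes 120 N, or if a joint passes its speed limit or range.

## Robot

A 6-joint arm with a two-finger parallel gripper is mounted at the origin on the work surface. World frame = base frame: x ahead of the robot, y to its left, z up, the work surface at z = 0. Lengths are in mm, angles in rad, forces in N, time in s.
With the tool pointing down it reaches from about 350 to 775 mm from the base axis. Payload 7.3 kg.
Tool frame: the origin (TCP) lies at the very end of the fingers, on their centre line; the grasp point (between the pads) lies 19 mm behind it; z points along the fingers, x is the direction in which the jaws open and shut, and the axes are right-handed (so a half turn about z gives the same grasp; the last joint's range is limited). The gripper opens to 92 mm and grips with 3 to 60 N. Pads are 19 mm wide; open, the fingers measure 130 mm over their backs; the gripper's body (75 mm by 190 mm) begins 47 mm behind the grasp point.
Start: joints at [-0.146, 0.342, 1.524, -0, 1.275, -0.146], TCP at [525.019, 0.019, 226.741] pointing down, gripper open.
Joint ranges: [-2.53, 2.53], [-0.77, 2.02], [0.04, 2.7], [-1, 4.14], [0.28, 2.66], [-3.11, 3.11]. Speed limits (rad/s): [2.57, 2.57, 3.14, 3.14, 3.14, 3.14].

## Interface

Orientations are given as [roll, pitch, yaw] about the fixed x, y, z axes, in that order (R = Rz(yaw) Ry(pitch) Rx(roll)).
In Python, from plant import bot, capture, camera_params gives the robot as it stands.
- The arm moves only by the shell command python3 -m jog 'ROWS' [OPENING]. ROWS is a JSON object of lists of equal length, an entry for each row: "xyz": the shift along the world's x, y, z as a fraction of full scale, a list of three; "angular": the turn, a rotation vector about the world's x, y, z as a fraction of full scale, a list of three. In form: {"xyz": [[x, y, z], ...], "angular": [[wx, wy, wz], ...]}. A call has 1 to 10 rows; each row shifts and turns the pose as measured when the row begins; what a row does not reach is not made up. Full scale, the value 1, is 2 cm for a shift and 6 degrees for a turn. A row lasts 1/10 s, in which the tool goes at most 50 mm and 8.59 degrees, less where a joint would pass 70% of its speed; a pose out of reach is approached as far as the arm can. A call with a number of a shift or a turn outside -1 to 1 is refused whole. A call with a gripper value outside its range is refused whole. OPENING is the closure, from -1 (fully open) to 1 (shut), set as the call begins (- or left out, the last holds). The fingers move at their own pace and stop on an object; the grip force is fixed at half the most. Time passes only in rows, so rows that do not move let the fingers close. It gives the time, the measured TCP pose, the force and the opening at its end, in the units of the state.
- bot.get_obs(): the state, without advancing time (a new reading comes with each control period).
- capture(name): name is "scene" or "side" or "wrist"; returns the picture (384x512x3 uint8, red, green, blue); there is no depth.
- camera_params(name): a dict with "fx", "fy", "cx", "cy" (pixels), "rvec" (rotation vector, rad) and "tvec" (3), from world to camera coordinates, as OpenCV has them. Camera axes: x right, y down, z forward; pixel columns grow to the right and rows downward; lengths in mm; the calibration is good to about 2 mm. A picture is of the moment at which its call begins: read the wrist's pose just before it. camera_params takes no time and is no camera call; for the wrist camera it gives the pose at the moment of the call.
- bot.close_job(): hands the job in, once; it reports no verdict.
The state is a dict: "time": time; "joint_positions": joint angles; "dq": joint speeds; "tau": joint torques, N m; "tool_pos": TCP position; "tcp_rot": TCP orientation; "contact_force": force on the tool from outside, world axes, zero at the start; "moment": the same for the moment, N m; "grip_width": finger opening in mm.
Only numpy, scipy, OpenCV 4.12 (cv2) and the standard library are available. Lean on these libraries where they do the work, as an engineer would, in place of code of your own. Each camera call takes 0.05 s, during which the arm holds its last target.

## Working session

There is one attempt and no reset: what is moved stays moved. The work goes in short steps, Python scripts to look and compute and a shell command to move; the robot and the scene stay as the last step left them, time stands still between calls to the robot, and variables do not carry over. Pictures are saved under pics/ and viewed, and the job is handed in when it is done.

```bash
ls; mkdir -p pics
python3 - <<'E'
from plant import bot,capture,camera_params
import cv2
for n in ["scene","side","wrist"]:
    p=camera_params(n); print(n,p)
    cv2.imwrite(f"pics/{n}0.png",capture(n)[:,:,::-1])
print(bot.get_obs())
E
```

```text
pics
scene {'fx': 433.03878175261906, 'fy': 433.03878175261906, 'cx': 246.96716414882985, 'cy': 189.41333721988784, 'rvec': array([ 1.96539946,  1.11378505, -0.55108492]), 'tvec': array([-253.78250987, -198.80669054, 1420.86761798])}
side {'fx': 360.61172072238486, 'fy': 360.61172072238486, 'cx': 258.37902684045525, 'cy': 195.3104792287207, 'rvec': array([ 0.1187463 , -2.83776565,  1.2502952 ]), 'tvec': array([486.78290206,  53.24153596, 897.36252253])}
wrist {'fx': 269.42593208023266, 'fy': 269.42593208023266, 'cx': 257.6090938738445, 'cy': 191.140087330345, 'rvec': array([-2.84224518e+00, -1.24580922e-03,  2.34642858e-03]), 'tvec': array([-525.0365553 ,  -37.30004085,  390.17144564])}
{'time': 0.15, 'joint_positions': array([-1.46010491e-01,  3.42569716e-01,  1.52474830e+00, -1.16376885e-05,
        1.27539220e+00, -1.46020555e-01]), 'dq': array([-3.00256924e-05, -2.97913088e-03, -1.80007197e-03,  8.37635572e-05,
       -9.81070941e-05, -6.65673413e-04]), 'tau': array([ 7.52666965e-04, -4.31470585e+01, -2.44352603e+01,  7.18239485e-02,
        5.38185902e-02, -1.32920518e-04]), 'tool_pos': array([5.24719354e+02, 5.44423011e-02, 2.26218162e+02]), 'tcp_rot': array([-3.14144106e+00,  1.10729019e-03,  1.35423435e-05]), 'contact_force': array([ 0.25805431, -0.60322387,  0.26471053]), 'moment': array([-0.04343115,  0.01192655, -0.00681998]), 'grip_width': 91.86452400112756}
```

View pics/scene0.png

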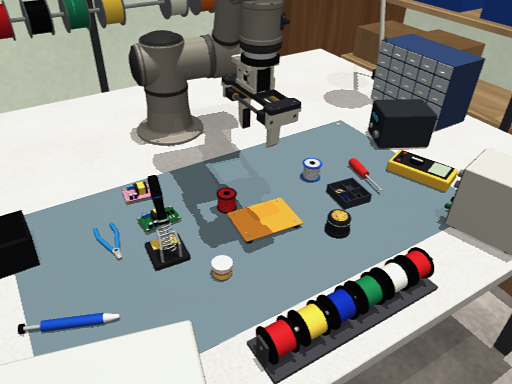

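View pics/side0.png

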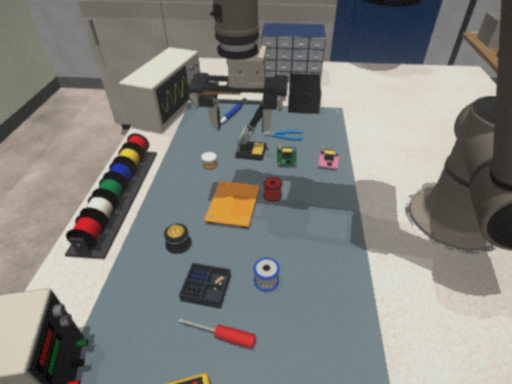

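View pics/wrist0.png

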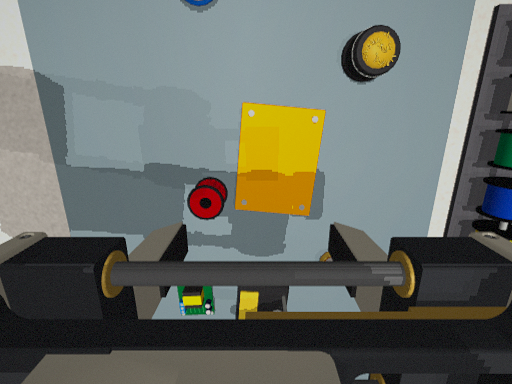

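```bash
cat > h.py <<'E'
import numpy as np,cv2
from scipy.spatial.transform import Rotation as R
from plant import bot,capture,camera_params
def K(p): return np.array([[p['fx'],0,p['cx']],[0,p['fy'],p['cy']],[0,0,1]])
def ray(p,u,v,z):
    Rm=cv2.Rodrigues(np.array(p['rvec']))[0]; c=-Rm.T@p['tvec']
    d=Rm.T@np.linalg.inv(K(p))@[u,v,1.]
    return c+d*(z-c[2])/d[2]
def proj(p,X):
    return cv2.projectPoints(np.array(X,float).reshape(-1,1,3),p['rvec'],p['tvec'],K(p),None)[0].reshape(-1,2)
def crop(img,u0,v0,u1,v1,s,name):
    c=cv2.resize(img[v0:v1,u0:u1,::-1],None,fx=s,fy=s,interpolation=cv2.INTER_CUBIC)
    for u in range((u0+9)//10*10,u1,10): 
        cv2.line(c,(int((u-u0)*s),0),(int((u-u0)*s),6 if u%50 else 14),(255,255,255),1)
        if u%20==0: cv2.putText(c,str(u),(int((u-u0)*s)+1,22),0,.35,(255,255,255),1)
    for v in range((v0+9)//10*10,v1,10):
        cv2.line(c,(0,int((v-v0)*s)),(6,int((v-v0)*s)),(255,255,255),1)
        if v%20==0:cv2.putText(c,str(v),(8,int((v-v0)*s)+4),0,.35,(255,255,255),1)
    cv2.imwrite(name,c)
E
python3 - <<'E'
from h import *
s=cv2.imread('pics/scene0.png')[:,:,::-1];d=cv2.imread('pics/side0.png')[:,:,::-1]
crop(s,85,160,245,280,5,'pics/c1.png'); crop(s,215,140,395,250,4.4,'pics/c2.png')
crop(d,190,120,350,235,5,'pics/c3.png'); crop(d,155,175,295,350,3.4,'pics/c4.png')
E
```

```text
(no output)
```

View pics/c1.png

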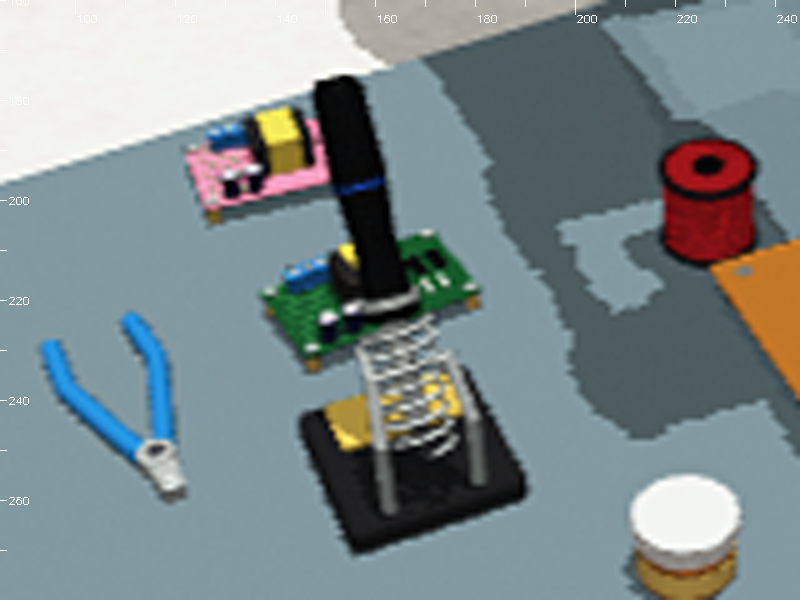

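View pics/c2.png

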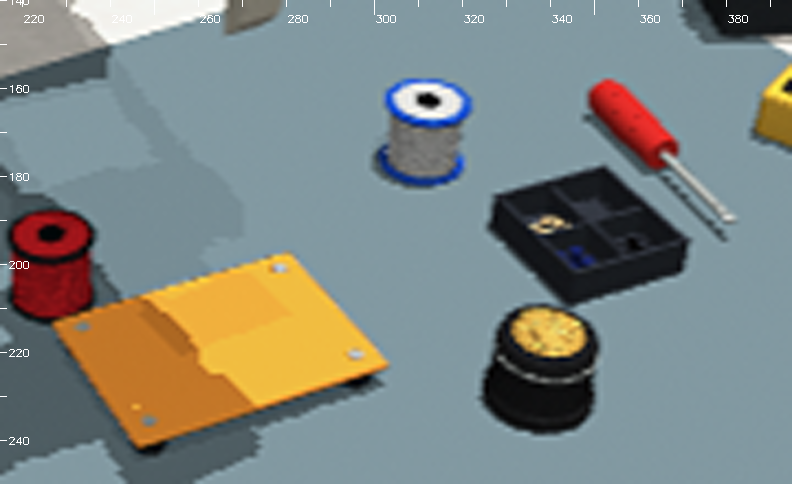

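View pics/c3.png

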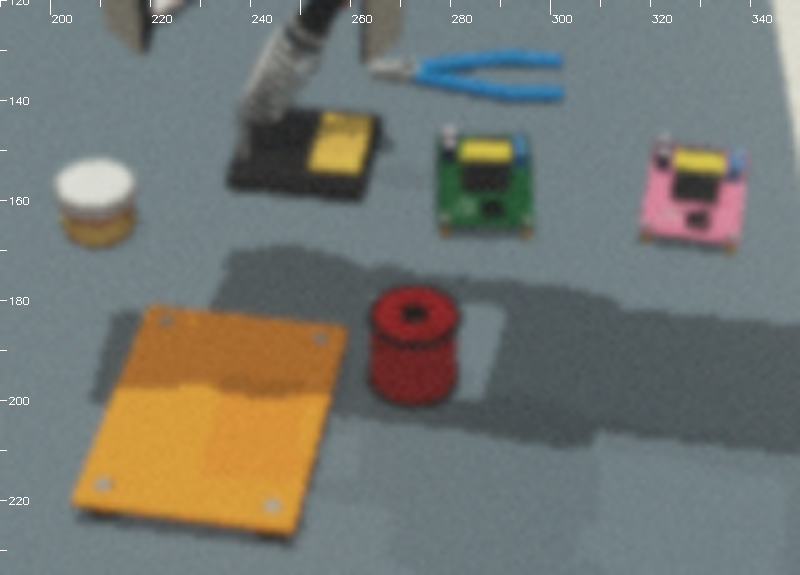

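View pics/c4.png

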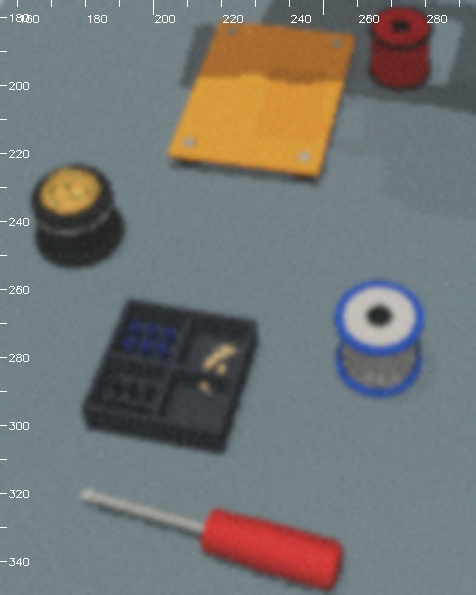

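Run:
```python
from h import *
P={n:camera_params(n) for n in('scene','side')}
D={'plat':(17,dict(scene=[(227.3,213.2),(280.5,197.7),(303.2,223),(246.4,241.6)],side=[(259.4,185.2),(248.9,227),(204.4,220.6),(220,181.2)])),
'board':(12,dict(scene=[(137.4,218.6),(147,230.4),(181,218.4),(171,206.4)],side=[(296,148),(277.4,148),(277.6,164.8),(297,165)])),
'clean':(50,dict(scene=[(339.8,215.5)],side=[(176.2,230.9)])),
'reel':(46,dict(scene=[(312.3,163)],side=[(266.5,268.2)])),
'jar':(33,dict(scene=[(222.2,262.6)],side=[(209,157)])),
'stand':(14,dict(scene=[(145.6,243),(156.4,268),(190,257),(179,234.4)],side=[(266.4,143.4),(238.4,142.4),(235.6,157),(262.4,159)])),
'tray':(24,dict(scene=[(326.8,184.5),(352,178),(371.4,193.9),(345.2,206.4)],side=[(230.6,269.7),(221.2,304.4),(180,295),(192.4,263.5)])),
'spool':(45,dict(scene=[(226.6,193.6)],side=[(272.6,183)]))}
for k,(z,d) in D.items():
  for n in d:
    q=np.array([ray(P[n],u-.5,v-.5,z)[:2] for u,v in d[n]])
    print(k,n,q.mean(0).round(1))
    if len(q)>1: print('   ',q.round(0).tolist(),'len',np.linalg.norm(np.roll(q,-1,0)-q,axis=1).round(0),'ang',[round(float(np.degrees(np.arctan2(*(e[::-1])))),1) for e in np.roll(q,-1,0)-q])
```

```text
plat scene [554.3   8.3]
    [[493.0, -60.0], [507.0, 87.0], [615.0, 77.0], [602.0, -71.0]] len [147. 109. 149. 110.] ang [84.5, -5.4, -95.2, 173.8]
plat side [552.7   8.7]
    [[492.0, -63.0], [504.0, 90.0], [614.0, 78.0], [600.0, -71.0]] len [153. 110. 149. 108.] ang [85.5, -6.3, -95.1, 175.8]
board scene [ 421.7 -206.1]
    [[396.0, -252.0], [448.0, -247.0], [448.0, -162.0], [393.0, -164.0]] len [52. 85. 55. 88.] ang [5.0, 89.9, -177.7, -88.1]
board side [ 422.6 -206.3]
    [[396.0, -251.0], [453.0, -246.0], [448.0, -162.0], [393.0, -166.0]] len [57. 84. 56. 85.] ang [4.6, 93.1, -176.4, -87.5]
clean scene [666.3 139.5]
clean side [660.1 145. ]
reel scene [452.8 228.1]
reel side [453.5 226. ]
jar scene [ 645.1 -156. ]
jar side [ 645.1 -155.8]
stand scene [ 535.2 -231.8]
    [[489.0, -265.0], [572.0, -273.0], [579.0, -199.0], [501.0, -190.0]] len [84. 74. 79. 76.] ang [-5.2, 85.0, 173.3, -98.7]
stand side [ 532.6 -225.1]
    [[488.0, -265.0], [575.0, -264.0], [573.0, -188.0], [494.0, -184.0]] len [87. 76. 80. 81.] ang [0.9, 91.1, 177.5, -94.2]
tray scene [577.8 251.6]
    [[529.0, 219.0], [540.0, 297.0], [619.0, 291.0], [624.0, 198.0]] len [79. 79. 93. 97.] ang [82.1, -4.5, -86.8, 167.7]
tray side [574.1 255. ]
    [[529.0, 220.0], [535.0, 302.0], [620.0, 288.0], [612.0, 211.0]] len [82. 85. 78. 84.] ang [85.5, -9.2, -95.5, 173.7]
spool scene [455.7 -40.3]
spool side [456.5 -41.8]
```

Run:
```python
from h import *
P=camera_params('scene')
for u,v,z in [(153,177,185),(148.5,178,185),(156.8,178,183),(158,196,150)]: print(ray(P,u,v,z).round(0))
```

```text
[ 500. -230.  185.]
[ 498. -239.  185.]
[ 504. -224.  183.]
[ 519. -231.  150.]
```

```bash
python3 - <<'E'
from h import *
w=cv2.imread('pics/wrist0.png')[:,:,::-1]
crop(w,180,90,340,220,5,'pics/c5.png'); crop(w,330,15,410,90,7,'pics/c6.png')
E
python3 -m jog '{"xyz":[[-1,-0.5,0],[-1,-1,0],[-1,-1,0],[-1,-1,0],[-0.8,-1,0],[0,-1,0],[0,-1,0],[0,-1,0]],"angular":[[0,0,1],[0,0,1],[0,0,1],[0,0,1],[0,0,1],[0,0,1],[0,0,1],[0,0,1]]}'
```

```text
time: 0.95
tool_pos: [423.0, -151.8, 224.2]
tcp_rot: [-3.138, 0.004, 0.875]
contact_force: [0.4, -0.6, 0.0]
grip_width: 91.8
```

View pics/c5.png

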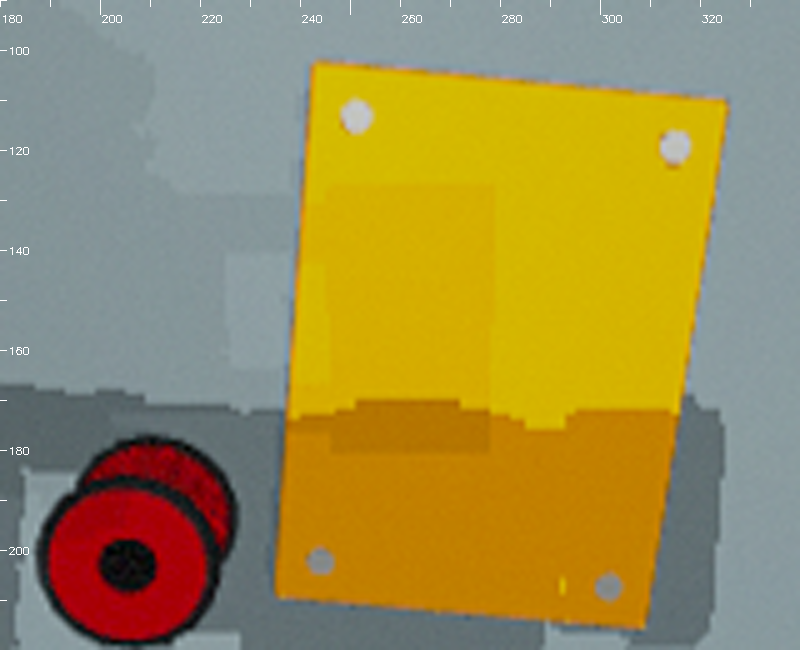

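View pics/c6.png

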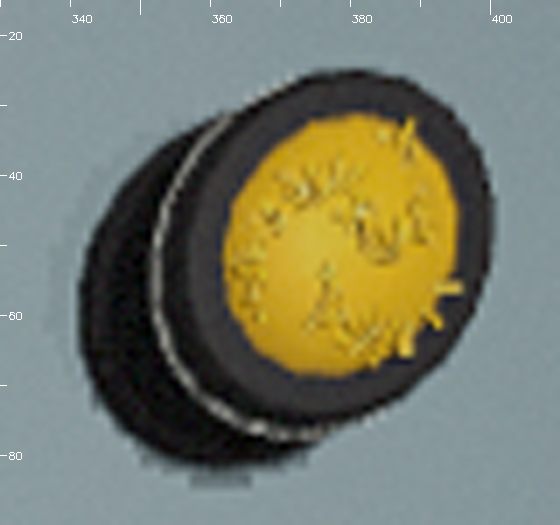

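Run:
```python
from h import *
p={'fx': 269.42593208023266, 'fy': 269.42593208023266, 'cx': 257.6090938738445, 'cy': 191.140087330345, 'rvec':np.array([-2.84224518e+00, -1.24580922e-03,  2.34642858e-03]), 'tvec':np.array([-525.0365553 ,  -37.30004085,  390.17144564])}
q=np.array([ray(p,u-.5,v-.5,17)[:2] for u,v in [(242.6,102.4),(325.4,110.2),(309,215.6),(235.2,209.4)]])
print(q.round(1).tolist(),q.mean(0),np.linalg.norm(np.roll(q,-1,0)-q,axis=1).round(1),[round(float(np.degrees(np.arctan2(*(e[::-1])))),1) for e in np.roll(q,-1,0)-q])
print(ray(p,378.2,49.8,44))
print(bot.get_obs()['tool_pos'])
crop(capture('wrist'),0,0,512,384,1.5,'pics/w1.png'); 
q=camera_params('wrist');print(q); np.save('w1.npy',q,allow_pickle=True)
```

```text
[[505.0, 87.2], [612.5, 77.7], [599.5, -69.7], [491.9, -60.2]] [552.19833807   8.74506034] [107.9 148.  108.  148. ] [-5.1, -95.0, 174.9, 84.9]
[661.55862769 142.77670593  44.        ]
[ 423.01996551 -151.79892963  224.17212901]
{'fx': 269.42593208023266, 'fy': 269.42593208023266, 'cx': 257.6090938738445, 'cy': 191.140087330345, 'rvec': array([-2.59180177, -1.22210891, -0.17570188]), 'tvec': array([-149.55118852, -442.53150537,  263.97699376])}
```

View pics/w1.png

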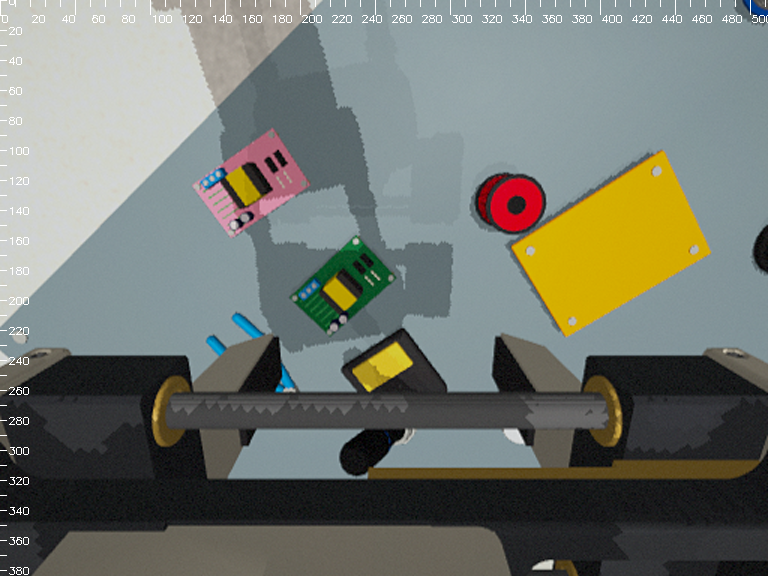

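```bash
python3 -m jog '{"xyz":[[-0.6,-0.9,-1],[-0.6,-0.9,-1],[-0.6,-0.9,0],[-0.6,0,0],[-0.3,0,0],[0,0,0],[0,0,0]],"angular":[[0,0,1],[0,0,1],[0,0,1],[0,0,1],[0,0,1],[0,0,1],[0,0,0.9]]}'
python3 - <<'E'
from h import *
q=camera_params('wrist');im=capture('wrist')
cv2.imwrite('pics/w2.png',im[:,:,::-1]);np.save('w2.npy',q,allow_pickle=True)
crop(im,0,0,512,384,1.5,'pics/w2b.png')
c=proj(q,[[422,-206,12]])[0].astype(int);print(c)
crop(im,max(0,c[0]-80),max(0,c[1]-60),c[0]+80,c[1]+60,5,'pics/w2c.png')
E
```

```text
time: 1.7
tool_pos: [366.5, -209.4, 181.3]
tcp_rot: [-3.137, 0.001, 1.618]
contact_force: [0.3, 0.3, 0.4]
grip_width: 91.3
[258 216]
```

View pics/w2b.png

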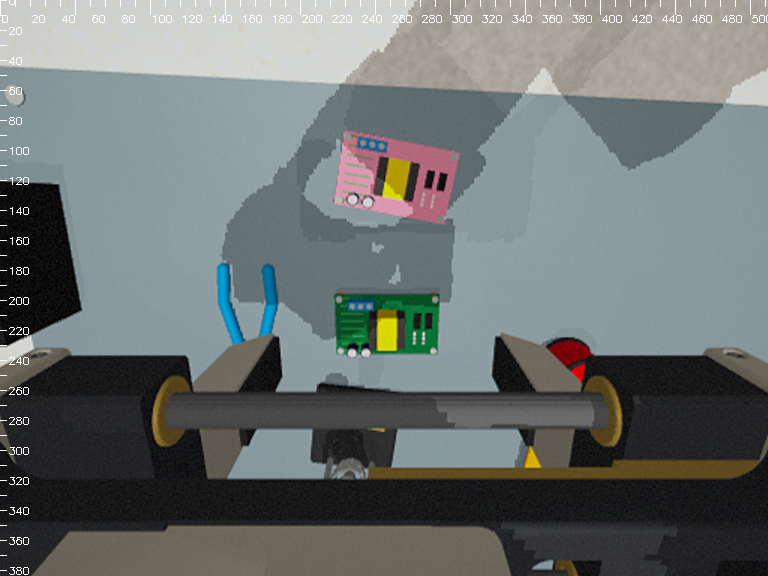

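View pics/w2c.png

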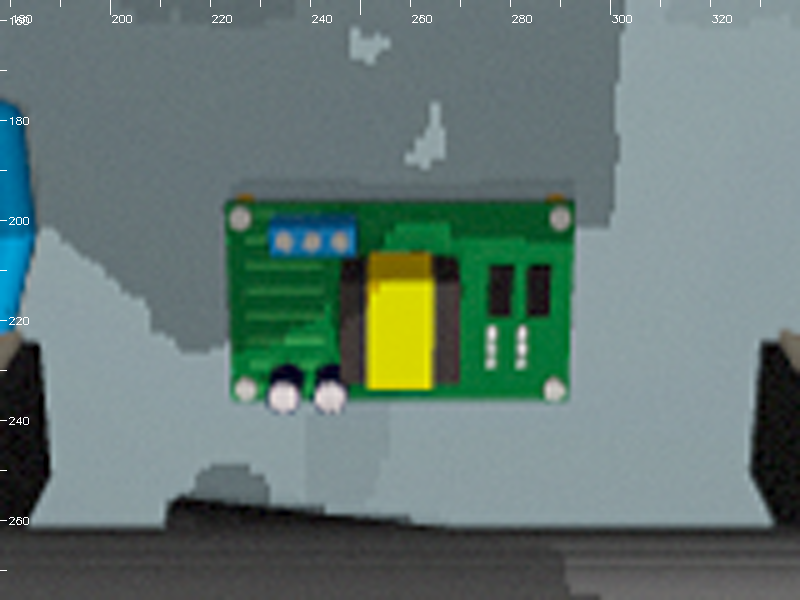

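Run:
```python
from h import *
p=np.load('w2.npy',allow_pickle=True).item()
q=np.array([ray(p,u-.5,v-.5,12)[:2] for u,v in [(223.4,196),(292.6,196.2),(292,236),(224.4,236)]])
print(q.round(1).tolist(),q.mean(0),np.linalg.norm(np.roll(q,-1,0)-q,axis=1).round(1),[round(float(np.degrees(np.arctan2(*(e[::-1])))),1) for e in np.roll(q,-1,0)-q])
print(ray(p,257.5,219.5,32))
```

```text
[[394.9, -252.7], [391.0, -164.8], [446.6, -160.9], [450.9, -250.8]] [ 420.86165045 -207.30478186] [88.1 55.7 90.1 56. ] [92.6, 4.0, -87.3, -178.1]
[ 417.32669634 -207.58699617   32.        ]
```

```bash
python3 -m jog '{"xyz":[[0.5,0.1,-1],[0.5,0,-1],[0.5,0,-1],[0.5,0,-1],[0.4,0,-1],[0.3,0,-1],[0,0,-0.8],[0,0,-0.4],[0,0,0]],"angular":[[0,0,0],[0,-0.8,0],[0,0,0],[0,0,0],[0,0,0],[0,0,0],[0,0,0],[0,0,0],[0,0,0]]}'
python3 - <<'E'
from h import *
q=camera_params('wrist');im=capture('wrist')
cv2.imwrite('pics/w3.png',im[:,:,::-1]);
crop(im,100,100,420,340,2.5,'pics/w3b.png')
E
```

```text
time: 2.65
tool_pos: [423.5, -205.1, 32.3]
tcp_rot: [3.057, 0.004, 1.596]
contact_force: [0.4, -0.2, -0.3]
grip_width: 91.9
```

View pics/w3b.png

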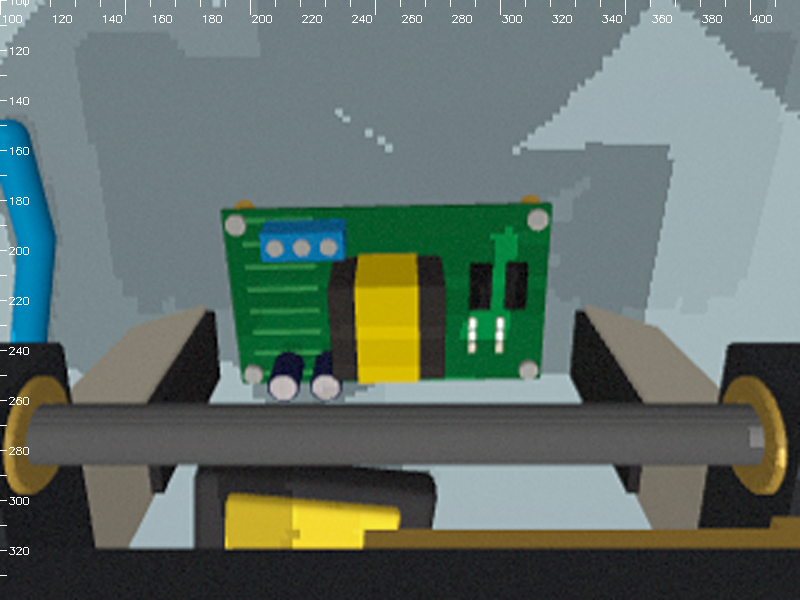

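Run:
```python
from h import *
p=camera_params('wrist')
q=np.array([ray(p,100+u/2.5-.5,100+v/2.5-.5,12)[:2] for u,v in [(222,210),(551,204),(539,379),(241,381)]])
print(q.round(1).tolist(),q.mean(0),np.linalg.norm(np.roll(q,-1,0)-q,axis=1).round(1),[round(float(np.degrees(np.arctan2(*(e[::-1])))),1) for e in np.roll(q,-1,0)-q])
q=np.array([ray(p,100+u/2.5-.5,100+v/2.5-.5,32)[:2] for u,v in [(330,256),(443,256),(443,378),(331,378)]]);print(q.round(1).tolist(),q.mean(0))
o=bot.get_obs();t=o['tool_pos'];Rm=R.from_euler('xyz',o['tcp_rot']).as_matrix();print(t,Rm.round(3).tolist())
for s in(-46,46):
  for b in (-9.5,9.5): print((proj(p,[t+Rm@[s,b,0]])[0]-100)*2.5)
```

```text
[[395.9, -253.2], [391.7, -164.7], [447.3, -162.0], [450.6, -251.3]] [ 421.34790906 -207.80051281] [88.5 55.7 89.3 54.8] [92.7, 2.8, -87.9, -178.1]
[[399.6, -222.2], [398.8, -194.6], [434.1, -192.7], [434.9, -222.3]] [ 416.83905653 -207.93512213]
[ 423.69253525 -205.26141323   32.81435686] [[-0.025, 0.996, 0.085], [1.0, 0.026, -0.002], [-0.004, 0.085, -0.996]]
[213.40967043 309.2318876 ]
[219.11290823 376.14552535]
[577.16704295 309.41493402]
[571.28683163 376.30643491]
```

```bash
python3 -m jog '{"xyz":[[-0.15,-0.12,-0.4],[0,0,-0.4],[0,0,0]],"angular":[[0,0,0.2],[0,0,0],[0,0,0]]}'
python3 -m jog '{"xyz":[[0,0,0],[0,0,0],[0,0,0],[0,0,0],[0,0,0],[0,0,0],[0,0,0],[0,0,0]],"angular":[[0,0,0],[0,0,0],[0,0,0],[0,0,0],[0,0,0],[0,0,0],[0,0,0],[0,0,0]]}' 1
```

```text
time: 3.0
tool_pos: [421.9, -208.5, 18.5]
tcp_rot: [3.053, 0.007, 1.615]
contact_force: [-0.2, -0.3, 0.2]
grip_width: 91.8
time: 3.8
tool_pos: [423.1, -209.0, 20.4]
tcp_rot: [3.051, 0.009, 1.613]
contact_force: [-0.5, 1.2, 0.0]
grip_width: 32.4
```

```bash
python3 -m jog '{"xyz":[[0,0,0],[0,0,0]],"angular":[[0,0,0],[0,0,0]]}'
python3 - <<'E'
from h import *
for i in range(3): print(bot.get_obs()['tool_pos'],bot.get_obs()['grip_width'])
im=capture('wrist');crop(im,100,100,420,340,2.5,'pics/w4b.png');np.save('w4.npy',camera_params('wrist'),allow_pickle=True)
E
```

```text
time: 4.0
tool_pos: [423.1, -208.9, 20.4]
tcp_rot: [3.051, 0.009, 1.613]
contact_force: [-0.5, -0.2, 0.4]
grip_width: 29.7
[ 423.0716382  -208.9467112    20.40352975] 29.658360502132
[ 423.0716382  -208.9467112    20.40352975] 29.658360502132
[ 423.0716382  -208.9467112    20.40352975] 29.658360502132
```

View pics/w4b.png

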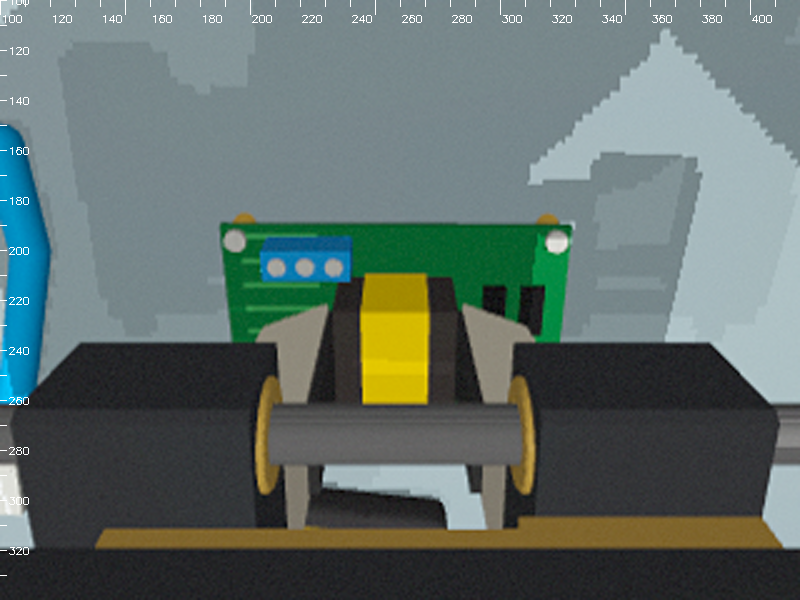

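```bash
python3 -m jog '{"xyz":[[0,0,0.5],[0,0,1],[0,0.3,1],[0,1,1],[0,1,1],[0,1,0],[0,1,0],[0,1,0],[0.5,1,0],[1,1,0]],"angular":[[0,0,0],[0,0,0],[0,0,0],[0,0,0],[0,0,-0.3],[0,0,-0.3],[0,0,-0.3],[0,0,-0.3],[0,0,0],[0,0,0]]}'
python3 -m jog '{"xyz":[[1,1,0],[1,1,0],[1,1,0],[1,0.5,0],[0.5,0,0],[0,0,0]],"angular":[[0,0,0],[0,0,0],[0,0,0],[0,0,0],[0,0,0],[0,0,0]]}'
```

```text
time: 5.05
tool_pos: [451.0, -59.8, 119.6]
tcp_rot: [3.049, 0.01, 1.476]
contact_force: [-0.3, -0.5, -0.1]
grip_width: 29.7
time: 5.65
tool_pos: [544.9, 15.8, 123.5]
tcp_rot: [3.046, 0.011, 1.479]
contact_force: [-0.8, -0.7, -0.8]
grip_width: 29.7
```

```bash
python3 -m jog '{"xyz":[[0.25,-0.2,-1],[0.25,-0.2,-1],[0,0,-1],[0,0,0],[0,0,0]],"angular":[[0,0,0],[0,0,0],[0,0,0],[0,0,0],[0,0,0]]}'
python3 - <<'E'
from h import *
print(bot.get_obs()['tool_pos'])
np.save('w5.npy',camera_params('wrist'),allow_pickle=True)
im=capture('wrist');crop(im,80,80,440,350,2.2,'pics/w5.png')
d=capture('side');crop(d,170,100,330,240,4,'pics/d5.png')
E
```

```text
time: 6.15
tool_pos: [551.6, 3.9, 63.7]
tcp_rot: [3.047, 0.012, 1.476]
contact_force: [0.2, -0.7, -0.5]
grip_width: 29.6
[551.6179486    3.86710931  63.73947483]
```

View pics/w5.png

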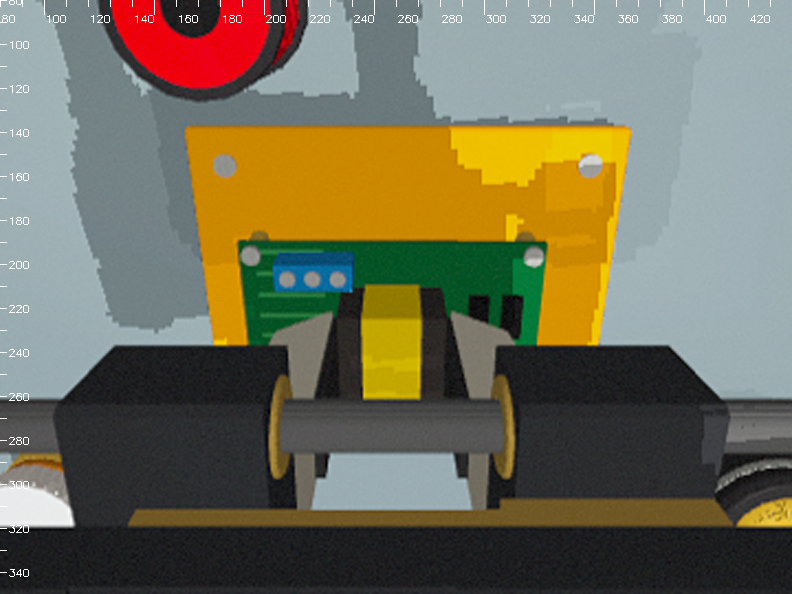

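View pics/d5.png

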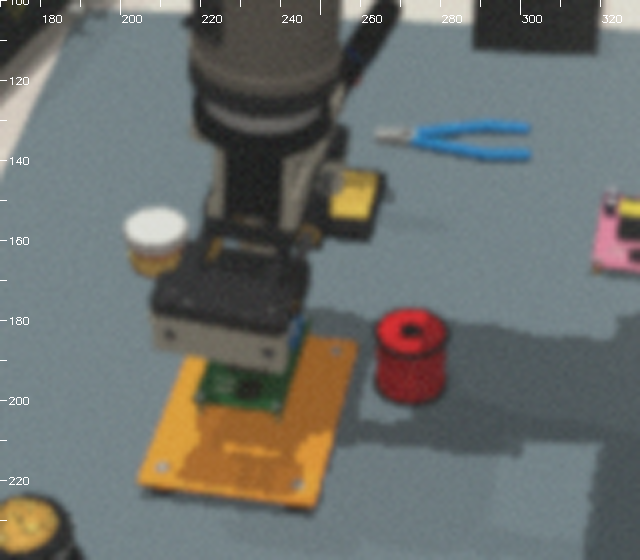

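Run:
```python
from h import *
p=np.load('w5.npy',allow_pickle=True).item()
f=lambda L,z:np.array([ray(p,80+u/2.2-.5,80+v/2.2-.5,z)[:2] for u,v in L])
a=f([(186,127),(630,127)],17);b=f([(238,241),(547,241)],55.3)
for q in(a,b): print(q.round(1).tolist(),q.mean(0),np.linalg.norm(q[1]-q[0]),np.degrees(np.arctan2(*(q[1]-q[0])[::-1])))
th=np.radians(-5.1);X=np.array([np.cos(th),np.sin(th)])
print('plat c',a.mean(0)+55*X,'board c',b.mean(0)+28*X, bot.get_obs()['tool_pos'])
```

```text
[[490.6, -59.5], [504.0, 86.0]] [497.27867022  13.24170061] 146.15037031287198 84.73861252183278
[[517.8, -37.6], [525.7, 50.4]] [521.7159604    6.39850671] 88.32617819212739 84.87627194545945
plat c [552.06092882   8.35251428] board c [549.60511023   3.9094664 ] [551.95860928   4.10264515  64.13343537]
```

```bash
python3 -m jog '{"xyz":[[0.14,0.22,-0.5],[0,0,-0.5],[0,0,0],[0,0,0]],"angular":[[0,0,0],[0,0,0],[0,0,0],[0,0,0]]}'
```

```text
time: 6.65
tool_pos: [555.9, 8.9, 44.7]
tcp_rot: [3.043, 0.012, 1.477]
contact_force: [0.4, 0.3, -0.4]
grip_width: 29.4
```

```bash
python3 -m jog '{"xyz":[[-0.05,0,-0.2],[0,0,-0.1],[0,0,0]],"angular":[[0,0,0],[0,0,0],[0,0,0]]}'
python3 -m jog '{"xyz":[[0,0,-0.1],[0,0,0]],"angular":[[0,0,0],[0,0,0]]}'
```

```text
time: 6.95
tool_pos: [554.9, 9.0, 38.3]
tcp_rot: [3.042, 0.012, 1.477]
contact_force: [0.0, 0.3, -0.3]
grip_width: 29.4
time: 7.15
tool_pos: [555.6, 8.8, 37.7]
tcp_rot: [3.04, 0.012, 1.477]
contact_force: [-0.7, 0.2, -0.7]
grip_width: 30.0
```

```bash
python3 -m jog '{"xyz":[[-0.02,0,-0.06],[0,0,-0.05],[0,0,0]],"angular":[[0,0,0],[0,0,0],[0,0,0]]}'
```

```text
time: 7.45
tool_pos: [556.0, 8.8, 37.7]
tcp_rot: [3.037, 0.012, 1.477]
contact_force: [-0.1, -0.3, 1.2]
grip_width: 29.9
```

Run:
```python
from h import *
print(bot.get_obs()['tool_pos'])
np.save('w6.npy',camera_params('wrist'),allow_pickle=True)
im=capture('wrist');crop(im,80,80,440,350,2.2,'pics/w6.png')
```

```text
[556.02724673   8.77513083  37.72078253]
```

View pics/w6.png

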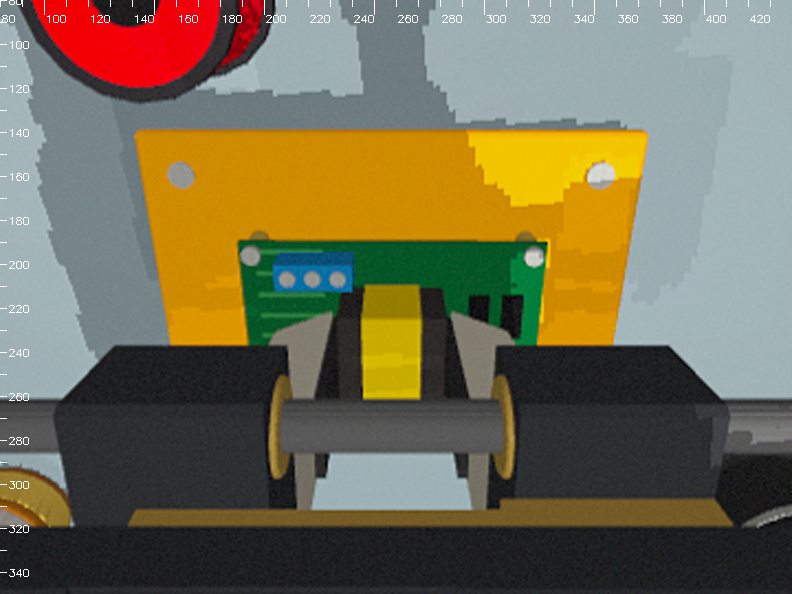

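Run:
```python
from h import *
p=np.load('w6.npy',allow_pickle=True).item()
f=lambda L,z:np.array([ray(p,80+u/2.2-.5,80+v/2.2-.5,z)[:2] for u,v in L])
a=f([(136,130),(647,130)],17);b=f([(238,241),(548,241)],29.3)
for q in(a,b): print(q.round(1).tolist(),q.mean(0),np.linalg.norm(q[1]-q[0]),np.degrees(np.arctan2(*(q[1]-q[0])[::-1])))
th=np.radians(-5.1);X=np.array([np.cos(th),np.sin(th)])
print('plat c',a.mean(0)+55*X,'board c',b.mean(0)+28*X, (b-a).mean(0)@X)
```

```text
[[490.3, -59.1], [503.6, 85.9]] [496.96355346  13.38418693] 145.64855566403293 84.78010787804598
[[522.1, -32.6], [530.0, 55.5]] [526.05217104  11.44994278] 88.42200758133839 84.91641931925226
plat c [551.74581205   8.4950006 ] board c [553.94132087   8.96090246] 29.145400927147183
```

```bash
python3 -m jog '{"xyz":[[0,0,0.08],[-0.1,0,0.02],[0,0,0]],"angular":[[0,0,0],[0,0,0],[0,0,0]]}'
```

```text
time: 7.8
tool_pos: [553.8, 8.7, 39.1]
tcp_rot: [3.038, 0.012, 1.477]
contact_force: [0.1, 0.0, 0.2]
grip_width: 29.5
```

```bash
python3 -m jog '{"xyz":[[0.01,0,-0.07],[0,0,-0.05],[0,0,0]],"angular":[[0,0,0],[0,0,0],[0,0,0]]}'
```

```text
time: 8.1
tool_pos: [554.3, 8.7, 37.6]
tcp_rot: [3.037, 0.012, 1.476]
contact_force: [-1.2, 0.2, 1.8]
grip_width: 29.7
```

```bash
python3 -m jog '{"xyz":[[0,0,0],[0,0,0],[0,0,0]],"angular":[[0,0,0],[0,0,0],[0,0,0]]}' -1
python3 -m jog '{"xyz":[[0,0,0.3],[0,0,1],[0,0,1],[0,0.5,1],[0,1,1],[0.3,1,1],[0.5,1,1],[0.5,1,0],[0.5,1,0],[0.3,0.3,0]],"angular":[[0,0,0],[0,0.9,0],[0,0,-0.5],[0,0,-1],[0,0,-1],[0,0,-1],[0,0,-1],[0,0,-1],[0,0,-1],[0,0,-1]]}'
python3 - <<'E'
from h import *
o=bot.get_obs();print(o['tool_pos'],o['tcp_rot'])
np.save('w7.npy',camera_params('wrist'),allow_pickle=True)
im=capture('wrist');cv2.imwrite('pics/w7raw.png',im[:,:,::-1]);crop(im,0,0,512,384,1.5,'pics/w7.png')
d=capture('side');crop(d,170,100,330,240,4,'pics/d7.png')
E
```

```text
time: 8.4
tool_pos: [554.5, 8.6, 37.4]
tcp_rot: [3.036, 0.012, 1.476]
contact_force: [-0.6, -0.1, 0.4]
grip_width: 49.0
time: 9.4
tool_pos: [595.6, 128.2, 172.0]
tcp_rot: [3.137, 0.016, 0.66]
contact_force: [-0.5, 0.0, 1.1]
grip_width: 91.8
[595.56894227 128.20618764 171.96159301] [3.13705367 0.01568097 0.65964555]
```

View pics/w7.png

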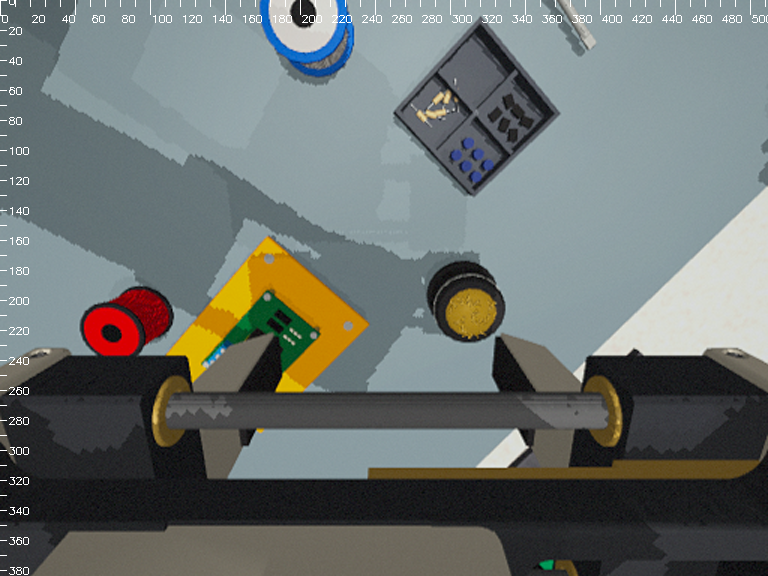

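View pics/d7.png

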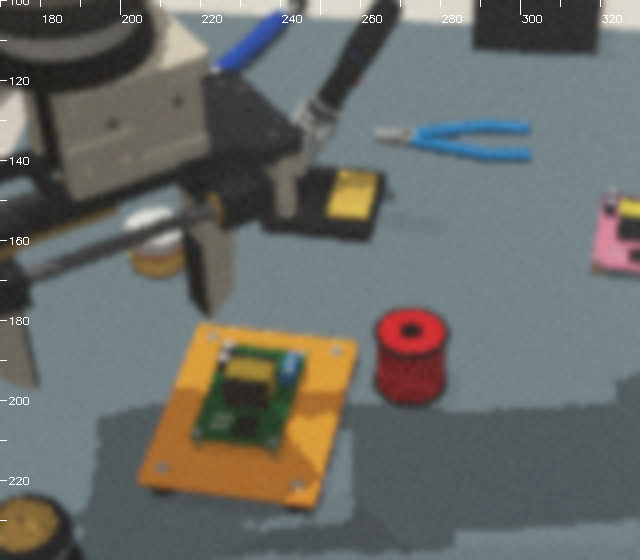

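Run:
```python
from h import *
p=np.load('w7.npy',allow_pickle=True).item()
im=cv2.imread('pics/w7raw.png')[:,:,::-1]
crop(im,100,150,260,270,5,'pics/w7c.png');crop(im,250,0,400,140,4.5,'pics/w7t.png');crop(im,270,160,350,240,7,'pics/w7p.png')
S=camera_params('side')
f=lambda L,z:np.array([ray(S,170+u/4-.5,100+v/4-.5,z)[:2] for u,v in L])
b=f([(222,342),(306,352),(275,452),(195,443)],29);print(b.round(1),b.mean(0))
b=f([(201,324),(358,342),(314,508),(138,482)],17);print(b.round(1),b.mean(0))
```

```text
[[579.8 -40.5]
 [523.8 -35.1]
 [532.3  57.5]
 [581.7  53.8]] [554.39999143   8.9214094 ]
[[599.8 -71.6]
 [492.1 -61.6]
 [505.4  90.1]
 [613.4  77.7]] [552.67673574   8.6626567 ]
```

View pics/w7c.png

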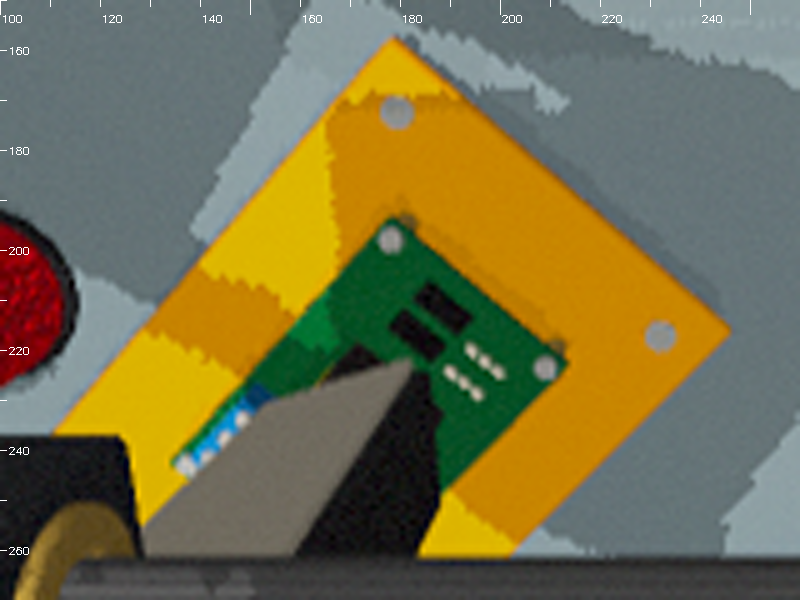

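View pics/w7t.png

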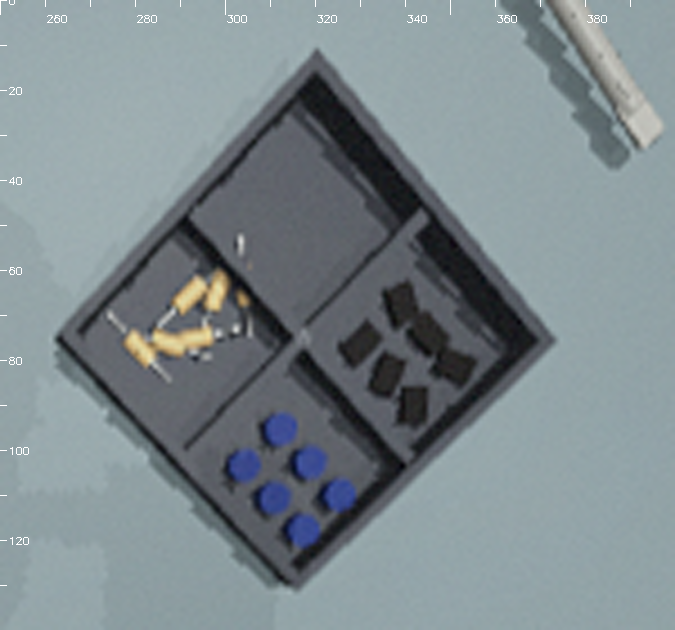

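View pics/w7p.png

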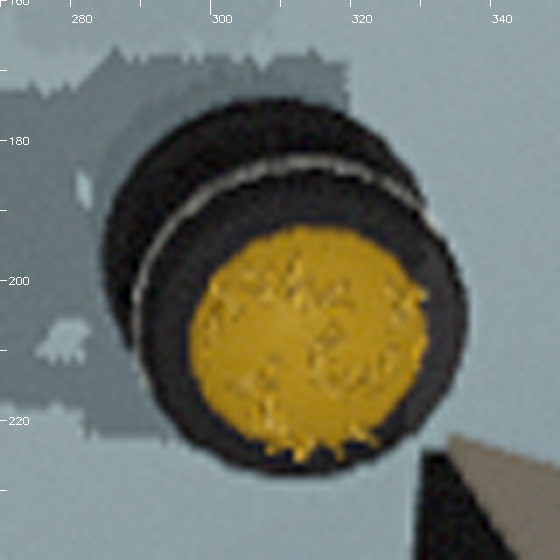

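Run:
```python
from h import *
p=np.load('w7.npy',allow_pickle=True).item()
f=lambda L,z,o,s:np.array([ray(p,o[0]+u/s-.5,o[1]+v/s-.5,z)[:2] for u,v in L])
t=f([(317,48),(555,340),(297,590),(55,338)],24,(250,0),4.5);print('tray',t.round(1).tolist(),t.mean(0),np.linalg.norm(np.roll(t,-1,0)-t,axis=1).round(1))
print('pot',f([(303,321)],44,(270,160),7),f([(310,340)],50,(270,160),7))
P=f([(395,37),(730,330),(55,432),(515,552)],17,(100,150),5)
B=f([(390,218),(567,366),(173,462),(445,490)],29,(100,150),5)
th=np.radians(-5.1);M=np.array([[np.cos(th),np.sin(th)],[-np.sin(th),np.cos(th)]])
print((P@M.T).round(1).tolist());print((B@M.T).round(1).tolist());print('c0',M@[552.5,8.6])
```

```text
tray [[537.9, 298.4], [620.2, 288.2], [610.9, 209.4], [528.8, 218.0]] [574.44828909 253.49156979] [82.9 79.3 82.5 80.9]
pot [[658.84596492 144.94781305]] [[659.49209169 144.24856136]]
[[496.3, 133.7], [603.0, 132.7], [495.2, -8.0], [604.1, 46.7]]
[[523.1, 103.1], [577.7, 102.7], [522.8, 15.1], [577.2, 55.8]]
c0 [549.54819769  57.68005218]
```

```bash
python3 -m jog '{"xyz":[[0.7,-0.5,0],[0.7,-0.5,0],[0.7,-0.5,0],[0.5,-0.5,0],[0.5,-0.5,0],[0,0,0],[0,0,0]],"angular":[[0,0,-1],[0,0,-1],[0,0,-1],[0,0,-1],[0,0,-1],[0,0,-1],[0,0,0]]}'
python3 - <<'E'
from h import *
o=bot.get_obs();print(o['tool_pos'],o['tcp_rot'])
p=camera_params('wrist');np.save('w8.npy',p,allow_pickle=True)
im=capture('wrist');cv2.imwrite('pics/w8raw.png',im[:,:,::-1])
c=proj(p,[[660.5,144,44]])[0].astype(int);print(c)
crop(im,c[0]-45,max(0,c[1]-45),c[0]+45,c[1]+45,6,'pics/w8.png')
E
```

```text
time: 10.2
tool_pos: [656.0, 70.9, 171.1]
tcp_rot: [3.137, 0.022, 0.032]
contact_force: [0.1, 0.0, -0.3]
grip_width: 91.7
[655.97346318  70.91469052 171.08051149] [3.13706024 0.02190745 0.03189153]
[266 114]
```

View pics/w8.png

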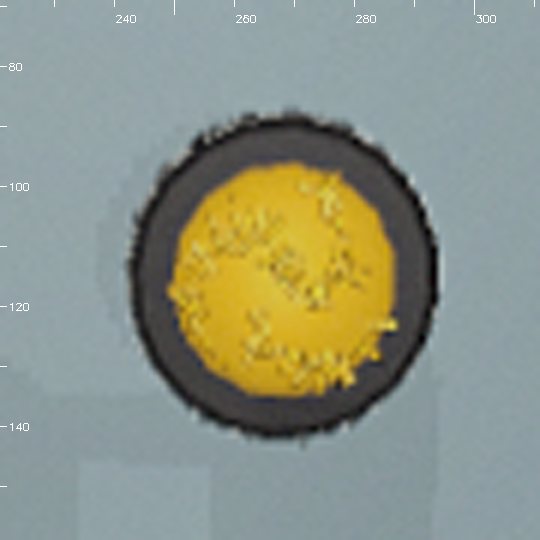

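```bash
python3 - <<'E'
from h import *
p=np.load('w8.npy',allow_pickle=True).item()
print(ray(p,268,114.5,44), ray(p,268,114.5,40))
E
python3 -m jog '{"xyz":[[0.3,1,-1],[0,1,-1],[0,1,-0.5],[0,0.6,-0.5],[0,0,-1],[0,0,-1],[0,0,-1],[0,0,-0.4],[0,0,0]],"angular":[[0,0,0],[0,-0.2,0],[0,0,0],[0,0,-0.3],[0,0,0],[0,0,0],[0,0,0],[0,0,0],[0,0,0]]}'
```

```text
[662.10960809 143.92661752  44.        ] [662.17242887 143.82106394  40.        ]
time: 11.15
tool_pos: [660.2, 148.5, 42.4]
tcp_rot: [3.135, -0.0, 0.035]
contact_force: [0.9, 1.3, -0.8]
grip_width: 92.0
```

```bash
python3 -m jog '{"xyz":[[0.08,-0.25,-0.8],[0,0,-0.5],[0,0,0]],"angular":[[0,0,0],[0,0,0],[0,0,0]]}'
python3 -m jog '{"xyz":[[0,0,0],[0,0,0],[0,0,0],[0,0,0],[0,0,0],[0,0,0]],"angular":[[0,0,0],[0,0,0],[0,0,0],[0,0,0],[0,0,0],[0,0,0]]}' 1
```

```text
time: 11.45
tool_pos: [663.1, 143.4, 16.7]
tcp_rot: [3.135, -0.004, 0.037]
contact_force: [-0.5, 0.0, -0.1]
grip_width: 91.8
time: 12.05
tool_pos: [664.0, 143.2, 18.4]
tcp_rot: [3.135, -0.006, 0.037]
contact_force: [0.1, -0.3, -1.8]
grip_width: 53.2
```

```bash
python3 -m jog '{"xyz":[[0,0,0.5],[0,0,1],[0,-0.5,1],[-0.5,-1,1],[-0.5,-1,0.8],[-0.5,-1,0],[-0.5,-1,0],[-0.5,-1,0],[-0.5,-1,0],[-0.5,-1,0]],"angular":[[0,0,0],[0,0,0],[0,0,0],[0,0,-0.3],[0,0,-0.3],[0,0,-0.3],[0,0,-0.3],[0,0,0],[0,0,0],[0,0,0]]}'
python3 -m jog '{"xyz":[[-0.5,-1,0],[-0.5,-1,0],[-0.5,-1,0],[-0.3,-0.5,0],[0,0,0],[0,0,0]],"angular":[[0,0,0],[0,0,0],[0,0,0],[0,0,0],[0,0,0],[0,0,0]]}'
```

```text
time: 13.05
tool_pos: [591.8, -8.7, 113.0]
tcp_rot: [3.136, -0.01, -0.089]
contact_force: [0.3, 0.2, -0.6]
grip_width: 53.4
time: 13.65
tool_pos: [554.1, -83.3, 117.1]
tcp_rot: [3.135, -0.014, -0.092]
contact_force: [0.5, -0.3, -1.4]
grip_width: 53.0
```

Run:
```python
from h import *
p=np.load('w1.npy',allow_pickle=True).item()
im=cv2.imread('pics/w1.png')[300:420,480:690]
cv2.imwrite('pics/w1s.png',cv2.resize(cv2.imread('pics/w1.png')[315:405,330:460],None,fx=5,fy=5,interpolation=cv2.INTER_CUBIC))
t=np.array([ray(p,u/1.5-.5,v/1.5-.5,14) for u,v in [(403,328),(342,368),(446,390)]]);print(t,t[0]-t[1],t[2]-t[0])
```

```text
[[ 490.49562295 -190.93749681   14.        ]
 [ 485.28707392 -266.0599335    14.        ]
 [ 572.16046776 -199.99020313   14.        ]] [ 5.20854902e+00  7.51224367e+01 -5.68434189e-14] [ 8.16648448e+01 -9.05270632e+00  5.68434189e-14]
```

View pics/w1s.png

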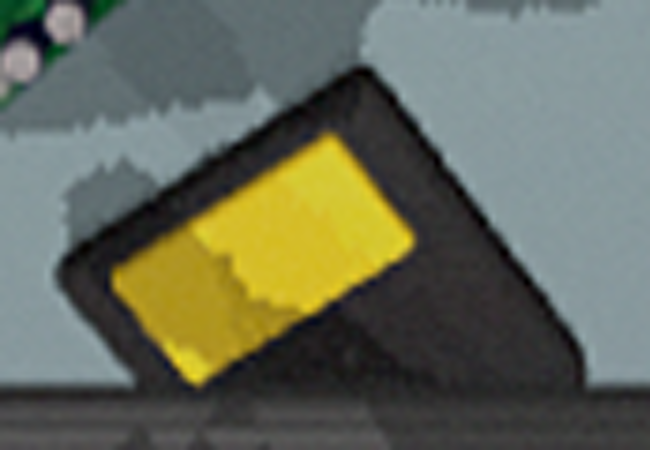

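```bash
python3 -m jog '{"xyz":[[-0.3,-0.8,0],[-0.3,-0.8,-0.5],[-0.1,-0.5,-1],[0,0,-1],[0,0,-1],[0,0,0],[0,0,0]],"angular":[[0,0,0],[0,0,0],[0,0,0],[0,0,0],[0,0,0],[0,0,0],[0,0,0]]}'
```

```text
time: 14.35
tool_pos: [544.8, -120.5, 47.1]
tcp_rot: [3.136, -0.02, -0.085]
contact_force: [-0.3, 1.1, -0.6]
grip_width: 53.1
```

```bash
python3 -m jog '{"xyz":[[-0.12,-0.26,-0.5],[-0.1,-0.26,-0.4],[0,0,-0.2],[0,0,0],[0,0,0]],"angular":[[0,0.07,0],[0,0.07,0],[0,0,0],[0,0,0],[0,0,0]]}'
```

```text
time: 14.85
tool_pos: [542.1, -131.5, 25.8]
tcp_rot: [3.133, -0.009, -0.084]
contact_force: [0.3, 0.5, -0.5]
grip_width: 53.0
```

```bash
python3 -m jog '{"xyz":[[-0.13,0.03,-0.25],[0,0,-0.1],[0,0,0]],"angular":[[0,0,0],[0,0,0],[0,0,0]]}'
python3 -m jog '{"xyz":[[-0.02,0,-0.05],[0,0,0]],"angular":[[0,0,0],[0,0,0]]}'
```

```text
time: 15.15
tool_pos: [539.5, -130.9, 18.8]
tcp_rot: [3.133, -0.01, -0.084]
contact_force: [0.1, -0.5, -1.8]
grip_width: 52.8
time: 15.35
tool_pos: [539.5, -131.0, 18.5]
tcp_rot: [3.133, -0.011, -0.084]
contact_force: [0.2, -0.1, -1.5]
grip_width: 53.1
```

```bash
python3 -m jog '{"xyz":[[0.04,0,-0.08],[0,0,-0.03],[0,0,0]],"angular":[[0,0,0],[0,0,0],[0,0,0]]}'
```

```text
time: 15.65
tool_pos: [539.8, -131.1, 18.6]
tcp_rot: [3.132, -0.011, -0.083]
contact_force: [-0.1, 1.2, -1.1]
grip_width: 53.4
```

```bash
python3 -m jog '{"xyz":[[0.01,0,-0.12],[0,0,-0.05]],"angular":[[0,0,0],[0,0,0]]}'
```

```text
time: 15.85
tool_pos: [540.1, -131.3, 18.3]
tcp_rot: [3.132, -0.011, -0.083]
contact_force: [-2.7, 0.8, 6.1]
grip_width: 53.1
```

```bash
python3 -m jog '{"xyz":[[0,0,0],[0,0,0],[0,0,0],[0,0,0.3],[0,0,1],[0,0,1],[0,0,1],[0,0,1],[0,0.5,1],[-0.3,1,1]],"angular":[[0,0,0],[0,0,0],[0,0,0],[0,0,0],[0,0,0],[0,0,0],[0,0,0],[0,0,0],[0,0,0],[0,0,0]]}' -1
python3 -m jog '{"xyz":[[-0.3,1,1],[-0.3,1,0.2],[-0.3,1,0],[-0.3,1,0],[-0.3,1,0],[-0.3,1,0],[-0.3,1,0],[-0.3,1,0],[-0.3,1,0],[-0.3,1,0]],"angular":[[0,0,0],[0,0,0],[0,0,0],[0,0,0],[0,0,0],[0,0,0],[0,0,0],[0,0,0],[0,0,0],[0,0,0]]}'
python3 -m jog '{"xyz":[[-0.3,1,0],[-0.3,0.4,0],[0,0,0],[0,0,0]],"angular":[[0,0,0],[0,0,0],[0,0,0],[0,0,0]]}'
python3 - <<'E'
from h import *
o=bot.get_obs();print(o['tool_pos'],o['tcp_rot'])
p=camera_params('wrist');np.save('w9.npy',p,allow_pickle=True)
im=capture('wrist');cv2.imwrite('pics/w9raw.png',im[:,:,::-1]);crop(im,0,0,512,384,1.5,'pics/w9.png')
d=capture('side');crop(d,150,110,310,240,5,'pics/d9.png')
s=capture('scene');crop(s,130,170,310,300,4.4,'pics/s9.png')
E
```

```text
time: 16.85
tool_pos: [533.4, -102.1, 146.8]
tcp_rot: [3.132, -0.008, -0.086]
contact_force: [0.4, 0.3, -0.6]
grip_width: 91.8
time: 17.85
tool_pos: [472.8, 104.6, 178.7]
tcp_rot: [3.132, -0.019, -0.088]
contact_force: [-0.7, 0.3, -0.4]
grip_width: 91.6
time: 18.25
tool_pos: [459.6, 135.2, 179.7]
tcp_rot: [3.132, -0.02, -0.084]
contact_force: [0.2, -0.2, 0.1]
grip_width: 92.2
[459.64635143 135.1570266  179.66090049] [ 3.13181424 -0.01994121 -0.08423769]
```

View pics/w9.png

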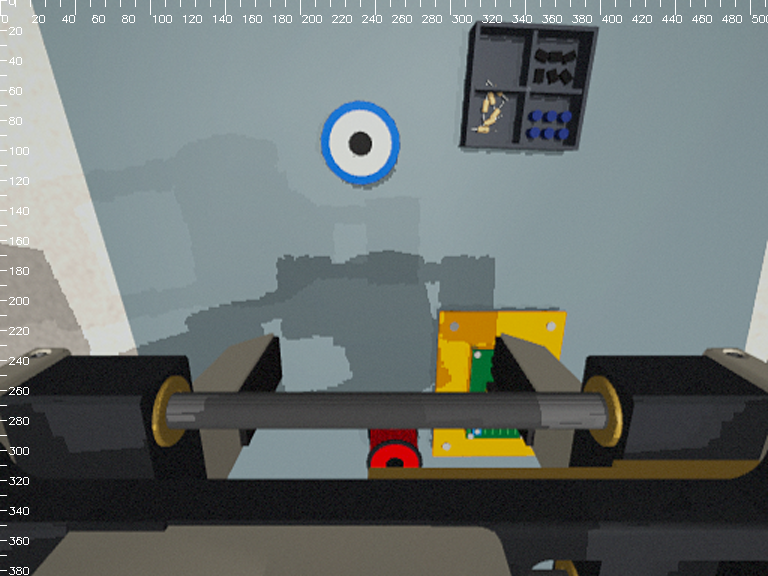

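View pics/d9.png

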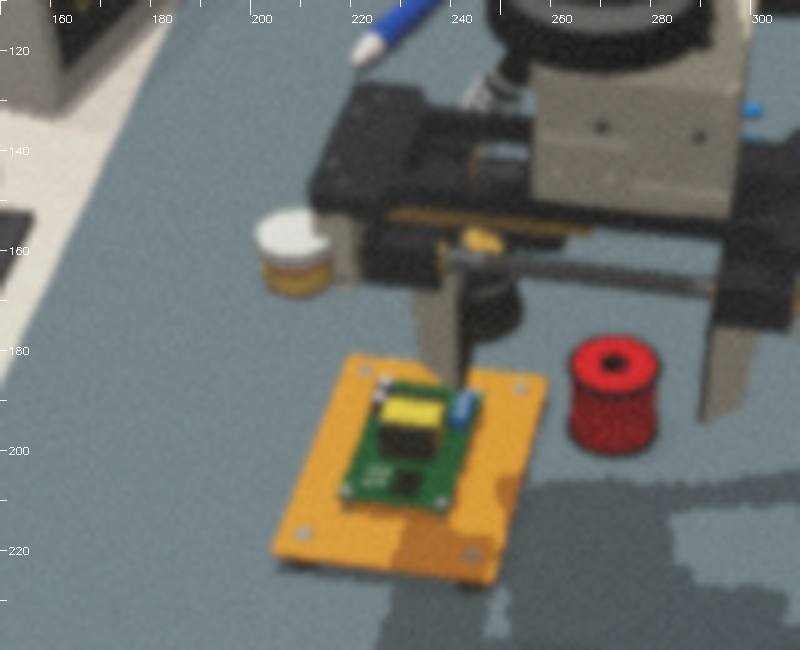

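View pics/s9.png

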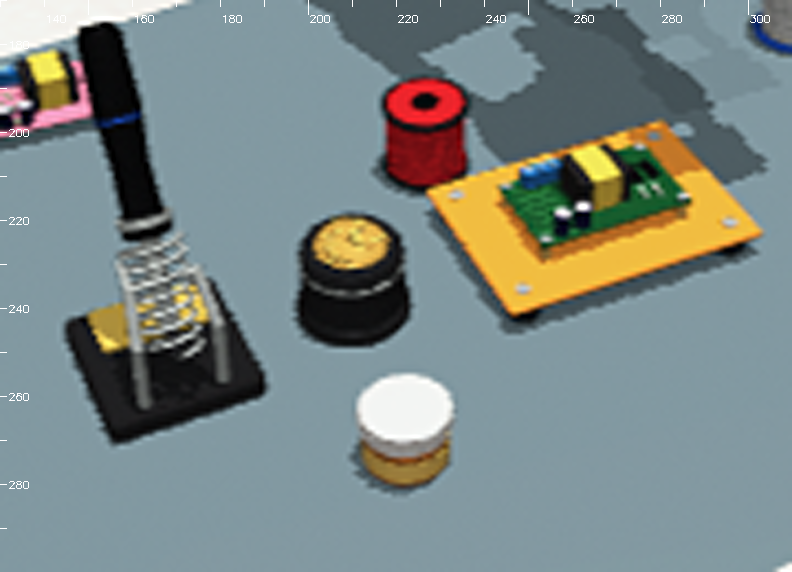

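Run:
```python
from h import *
p=np.load('w9.npy',allow_pickle=True).item()
print(ray(p,239.9,94.6,46))
t=np.array([ray(p,u/1.5-.5,v/1.5-.5,24)[:2] for u,v in [(474,21),(598,28),(579,151),(460,147)]]);print(t.mean(0))
t=np.array([ray(p,u/1.5-.5,v/1.5-.5,17)[:2] for u,v in [(440,311),(565,311),(433,455)]]);print(t,(t[1]+t[2])/2)
s=camera_params('scene');print('cleaner',ray(s,130+351/4.4-.5,170+243/4.4-.5,50))
```

```text
[452.80175762 227.41723946  46.        ]
[572.73751635 253.66137558]
[[504.64428606  89.53100599]
 [610.92801569  79.81893978]
 [491.50421154 -57.26259029]] [551.21611362  11.27817474]
cleaner [ 545.49738119 -132.66379056   50.        ]
```

```bash
python3 -m jog '{"xyz":[[-0.2,1,-0.5],[-0.1,1,-1],[0,1,-1],[0,1,-1],[0,0.5,-1],[0,0,-1],[0,0,-0.3],[0,0,0],[0,0,0]],"angular":[[0,0.2,0],[0,0,0],[0,0,0],[0,0,0],[0,0,0],[0,0,0],[0,0,0],[0,0,0],[0,0,0]]}'
```

```text
time: 19.3
tool_pos: [458.4, 222.5, 60.6]
tcp_rot: [3.13, -0.003, -0.096]
contact_force: [0.3, -0.1, -0.8]
grip_width: 91.8
```

```bash
python3 -m jog '{"xyz":[[-0.3,0.25,-0.3],[0,0,-0.8],[0,0,-0.8],[0,0,0],[0,0,0]],"angular":[[0,0,0],[0,0,0],[0,0,0],[0,0,0],[0,0,0]]}'
python3 - <<'E'
from h import *
p=camera_params('wrist')
im=capture('wrist');crop(im,100,80,420,350,2.4,'pics/w10.png')
E
```

```text
time: 19.8
tool_pos: [454.0, 228.3, 25.4]
tcp_rot: [3.134, -0.01, -0.098]
contact_force: [0.4, 0.3, 0.4]
grip_width: 92.0
```

View pics/w10.png

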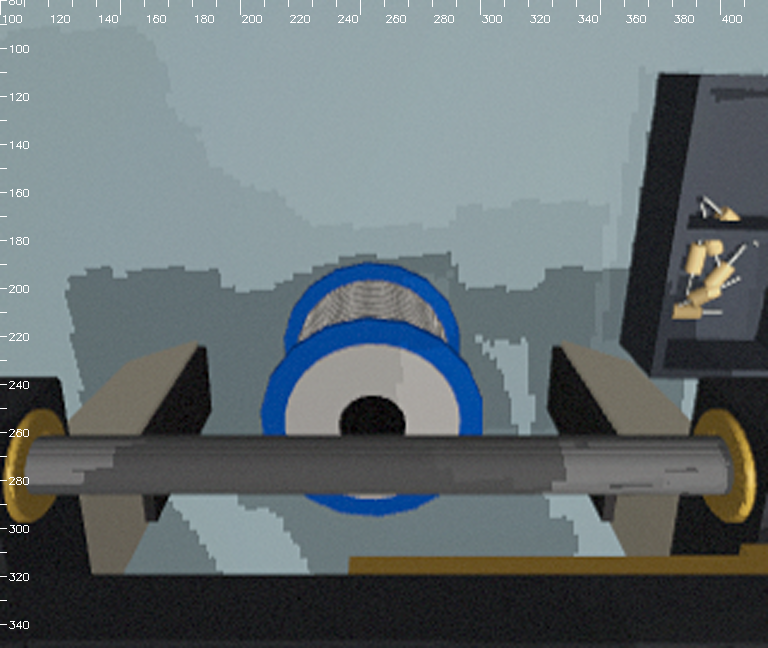

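```bash
python3 - <<'E'
from h import *
print(ray(camera_params('wrist'),254.5,253.2,46),bot.get_obs()['tool_pos'])
E
python3 -m jog '{"xyz":[[0,0,-0.05],[0,0,0],[0,0,0],[0,0,0],[0,0,0],[0,0,0]],"angular":[[0,0,0],[0,0,0],[0,0,0],[0,0,0],[0,0,0],[0,0,0]]}' 1
```

```text
[452.855094  229.3565346  46.       ] [453.91905679 228.34661111  25.42930092]
time: 20.45
tool_pos: [455.0, 228.8, 26.8]
tcp_rot: [3.135, -0.014, -0.098]
contact_force: [0.4, 0.6, -0.6]
grip_width: 51.8
```

```bash
python3 -m jog '{"xyz":[[0,0,0],[0,0,0]],"angular":[[0,0,0],[0,0,0]]}'
python3 -m jog '{"xyz":[[0,0,0.4],[0,0,0.6],[0,0,0]],"angular":[[0,0,0],[0,0,0],[0,0,0]]}'
python3 - <<'E'
from h import *
im=capture('wrist');crop(im,100,80,420,350,2.4,'pics/w11.png')
d=capture('side');crop(d,190,200,330,320,5,'pics/d11.png')
E
```

```text
time: 20.65
tool_pos: [455.0, 228.8, 26.7]
tcp_rot: [3.135, -0.014, -0.098]
contact_force: [0.1, -0.1, 0.5]
grip_width: 52.1
time: 20.95
tool_pos: [454.7, 228.7, 47.9]
tcp_rot: [3.135, -0.013, -0.098]
contact_force: [-0.1, 0.7, -1.7]
grip_width: 52.0
```

View pics/w11.png

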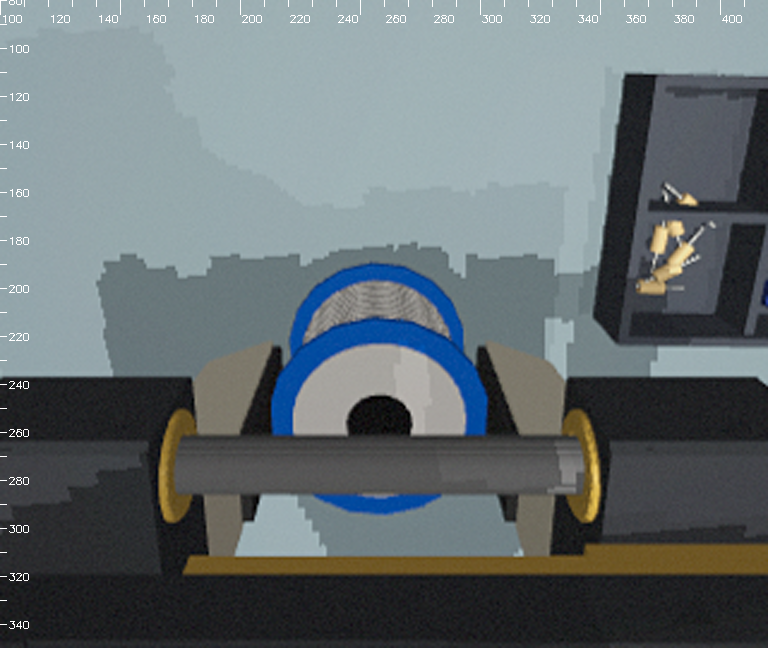

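View pics/d11.png

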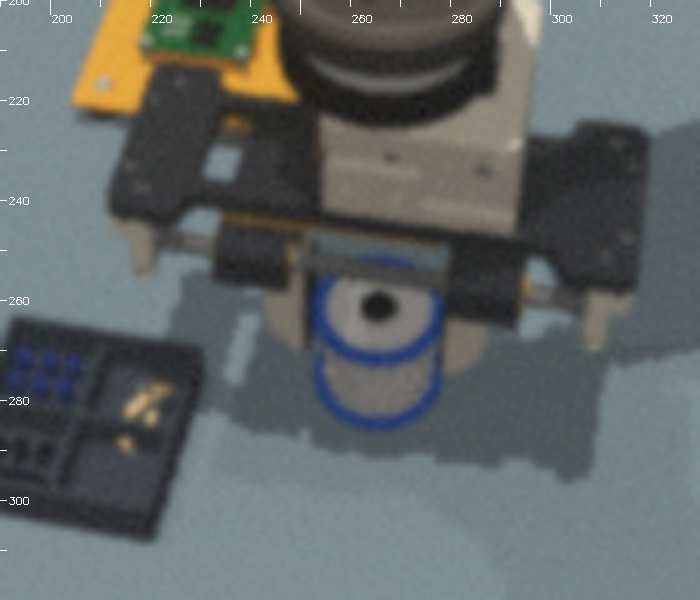

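```bash
python3 -m jog '{"xyz":[[0,-0.3,1],[0.5,-0.8,1],[1,-0.8,0],[1,-0.8,0],[1,-0.8,0],[1,-0.5,0],[0.6,0,0],[0,0,0],[0,0,0]],"angular":[[0,0,0],[0,0,0],[0,0,0],[0,0,0],[0,0,0],[0,0,0],[0,0,0],[0,0,0],[0,0,0]]}'
```

```text
time: 21.95
tool_pos: [556.1, 144.3, 86.0]
tcp_rot: [3.132, -0.005, -0.097]
contact_force: [-0.9, 0.7, -1.8]
grip_width: 52.0
```

```bash
python3 -m jog '{"xyz":[[0.25,0.08,-0.6],[0.25,0.08,-0.8],[0,0,-0.8],[0,0,-0.2],[0,0,0],[0,0,0]],"angular":[[0,-0.08,0],[0,0,0],[0,0,0],[0,0,0],[0,0,0],[0,0,0]]}'
```

```text
time: 22.55
tool_pos: [562.4, 149.4, 34.8]
tcp_rot: [3.132, -0.009, -0.094]
contact_force: [-0.3, 0.1, -1.9]
grip_width: 52.0
```

```bash
python3 -m jog '{"xyz":[[0.12,-0.1,-0.2],[0,0,-0.1],[0,0,0]],"angular":[[0,0,0],[0,0,0],[0,0,0]]}'
```

```text
time: 22.85
tool_pos: [565.8, 147.4, 29.7]
tcp_rot: [3.132, -0.011, -0.094]
contact_force: [-1.0, 0.1, -1.9]
grip_width: 51.8
```

Run:
```python
from h import *
o=bot.get_obs();print(o['tool_pos'])
p=camera_params('wrist');np.save('w12.npy',p,allow_pickle=True)
im=capture('wrist');crop(im,0,0,512,384,1.5,'pics/w12.png')
```

```text
[565.76091943 147.41064898  29.72628374]
```

View pics/w12.png

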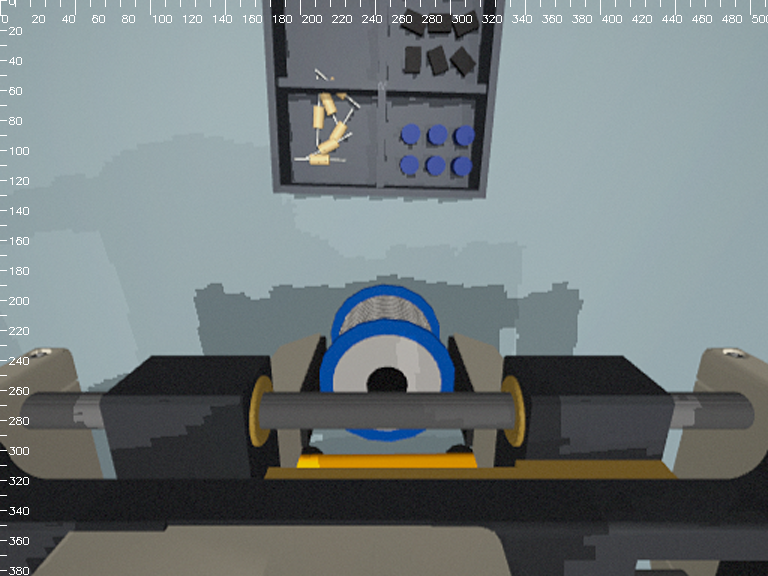

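Run:
```python
from h import *
p=np.load('w12.npy',allow_pickle=True).item()
f=lambda L,z:np.array([ray(p,u/1.5-.5,v/1.5-.5,z)[:2] for u,v in L])
t=f([(272,192),(486,197)],24);e=f([(297,454),(478,454)],17);r=f([(387,379)],49)
print(t,t.mean(0),e,e.mean(0),r)
```

```text
[[528.39314765 220.02695691]
 [611.56221481 210.24424178]] [569.97768123 215.13559934] [[515.9170373   91.40597083]
 [606.79750225  82.04303492]] [561.35726978  86.72450288] [[566.38021908 148.17797361]]
```

```bash
python3 -m jog '{"xyz":[[-0.06,0.03,-0.15],[-0.02,0,-0.05],[0,0,0]],"angular":[[0,0,0],[0,0,0],[0,0,0]]}'
```

```text
time: 23.2
tool_pos: [564.9, 148.0, 26.8]
tcp_rot: [3.133, -0.014, -0.094]
contact_force: [-0.6, 0.8, -2.0]
grip_width: 52.1
```

```bash
python3 -m jog '{"xyz":[[-0.02,0,-0.1],[0,0,-0.05]],"angular":[[0,0,0],[0,0,0]]}'
```

```text
time: 23.4
tool_pos: [564.9, 148.0, 26.6]
tcp_rot: [3.133, -0.016, -0.094]
contact_force: [-4.2, -0.5, 6.5]
grip_width: 52.0
```

```bash
python3 -m jog '{"xyz":[[0,0,0],[0,0,0],[0,0,0],[0,0,0.3],[0,0,1],[0,0,1],[0,0,1],[0.3,0,1],[0.5,-0.8,1],[0.5,-1,1]],"angular":[[0,0,0],[0,0,0],[0,0,0],[0,0,0],[0,0,0],[0,0,0],[0,0,0],[0,0,0.5],[0,0,1],[0,0,1]]}' -1
python3 -m jog '{"xyz":[[0.5,-1,0.8],[0.5,-1,0],[0.5,-1,0],[0.5,-1,0],[0.5,-1,0],[0.5,-1,0],[0.5,-1,0],[0.5,-1,0],[0.5,-1,0],[0.5,-1,0]],"angular":[[0,0,1],[0,0,1],[0,0,1],[0,0,1],[0,0,1],[0,0,1],[0,0,1],[0,0,1],[0,0,1],[0,0,1]]}'
```

```text
time: 24.4
tool_pos: [588.5, 113.5, 156.0]
tcp_rot: [3.132, -0.01, 0.179]
contact_force: [0.1, -0.6, -0.3]
grip_width: 92.3
time: 25.4
tool_pos: [693.8, -94.0, 181.1]
tcp_rot: [3.128, -0.02, 1.274]
contact_force: [0.6, -0.2, -1.0]
grip_width: 91.8
```

```bash
python3 -m jog '{"xyz":[[0.3,-1,0],[0.2,-1,0],[0,-0.6,0],[0,0,0],[0,0,0]],"angular":[[0,0,1],[0,0,0.8],[0,0,0],[0,0,0],[0,0,0]]}'
python3 - <<'E'
from h import *
o=bot.get_obs();print(o['tool_pos'],o['tcp_rot'])
p=camera_params('wrist');np.save('w13.npy',p,allow_pickle=True)
im=capture('wrist');cv2.imwrite('pics/w13raw.png',im[:,:,::-1]);crop(im,0,0,512,384,1.5,'pics/w13.png')
d=capture('side');crop(d,150,110,310,310,3.4,'pics/d13.png')
s=capture('scene');crop(s,130,130,410,300,2.8,'pics/s13.png')
E
```

```text
time: 25.9
tool_pos: [704.3, -150.6, 180.9]
tcp_rot: [3.128, -0.02, 1.465]
contact_force: [0.5, 0.2, -0.1]
grip_width: 92.0
[ 704.28260493 -150.59511276  180.85050052] [ 3.12819742 -0.01975101  1.46467885]
```

View pics/w13.png

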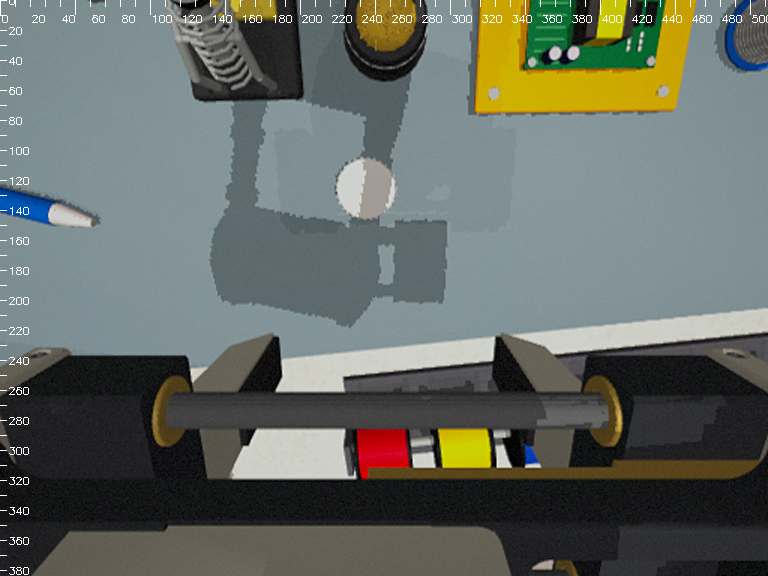

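View pics/d13.png

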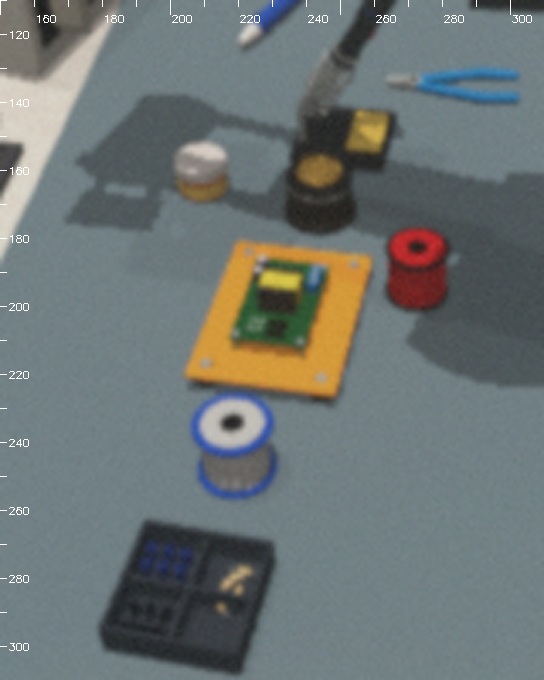

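View pics/s13.png

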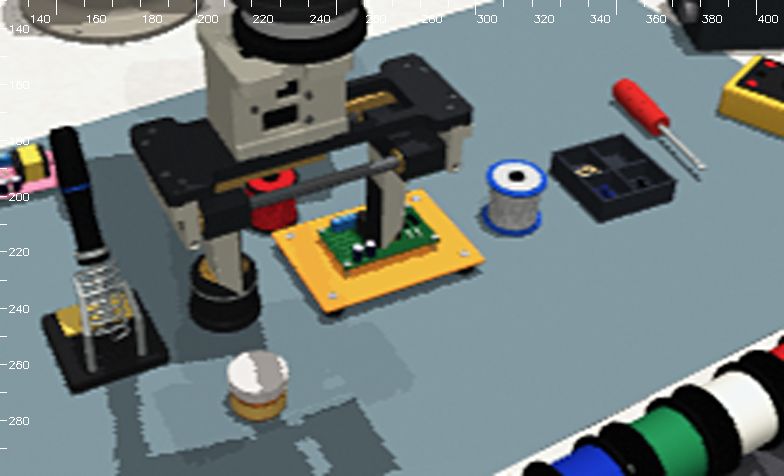

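Run:
```python
from h import *
p=np.load('w13.npy',allow_pickle=True).item()
f=lambda L,z:np.array([ray(p,u/1.5-.5,v/1.5-.5,z)[:2] for u,v in L]).round(1)
print('jar',f([(366,188)],33),'platback',f([(475,114),(677,107)],17),'stand',f([(302,95),(195,100)],14),'cleaner',f([(391,15)],50))
```

```text
jar [[ 643.6 -157. ]] platback [[600.8 -71.9]
 [611.5  76.8]] stand [[ 574.9 -195.8]
 [ 570.2 -273.1]] cleaner [[ 541.8 -128.7]]
```

```bash
python3 -m jog '{"xyz":[[-1,-0.1,-0.8],[-1,-0.1,-1],[-0.9,-0.1,-1],[0,0,-1],[0,0,-1],[0,0,-1],[0,0,-0.6],[0,0,0],[0,0,0]],"angular":[[0,0.2,0.2],[0,0,0],[0,0,0],[0,0,0],[0,0,0],[0,0,0],[0,0,0],[0,0,0],[0,0,0]]}'
```

```text
time: 26.95
tool_pos: [645.0, -147.5, 53.1]
tcp_rot: [-3.14, -0.017, 1.493]
contact_force: [-0.1, -0.0, -0.5]
grip_width: 91.8
```

```bash
python3 -m jog '{"xyz":[[-0.07,-0.5,-0.8],[0,0,-0.8],[0,0,-0.4],[0,0,0]],"angular":[[-0.16,0,0],[0,0,0],[0,0,0],[0,0,0]]}'
```

```text
time: 27.35
tool_pos: [646.2, -157.3, 15.5]
tcp_rot: [3.135, 0.001, 1.494]
contact_force: [0.1, -0.4, -0.2]
grip_width: 91.9
```

```bash
python3 -m jog '{"xyz":[[-0.12,0,-0.3],[0,0,0]],"angular":[[0,0,0],[0,0,0]]}'
python3 -m jog '{"xyz":[[0,0,0],[0,0,0],[0,0,0],[0,0,0],[0,0,0],[0,0,0],[0,0,0]],"angular":[[0,0,0],[0,0,0],[0,0,0],[0,0,0],[0,0,0],[0,0,0],[0,0,0]]}' 1
python3 - <<'E'
from h import *
o=bot.get_obs();print(o['tool_pos'],o['tcp_rot'])
im=capture('wrist');crop(im,100,80,420,350,2.4,'pics/w14.png')
E
```

```text
time: 27.55
tool_pos: [644.2, -157.0, 9.8]
tcp_rot: [3.135, 0.001, 1.494]
contact_force: [-0.2, -0.4, 0.3]
grip_width: 91.7
time: 28.25
tool_pos: [645.2, -157.3, 11.6]
tcp_rot: [3.132, 0.001, 1.494]
contact_force: [0.4, 0.2, -0.4]
grip_width: 43.3
[ 645.19704081 -157.25304808   11.55850938] [3.13166115e+00 1.25172984e-03 1.49395907e+00]
```

View pics/w14.png

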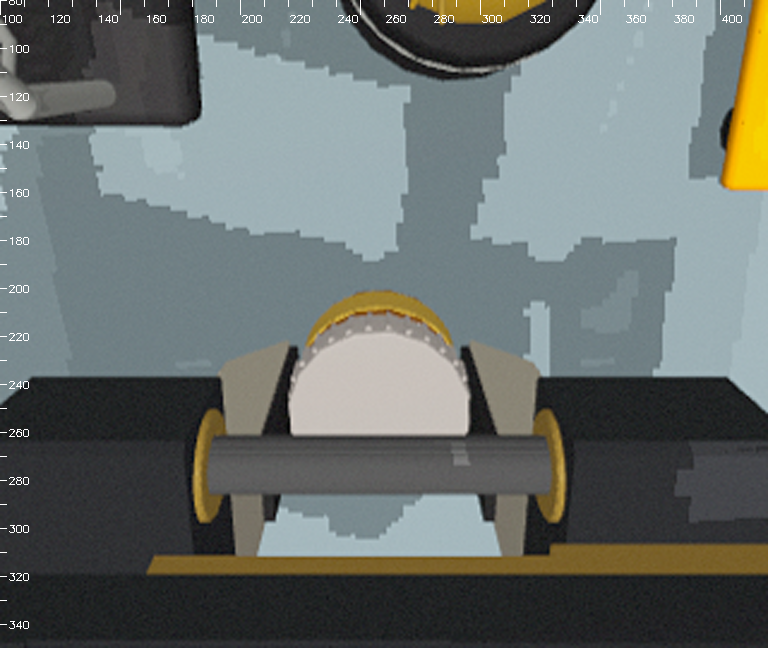

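```bash
python3 - <<'E'
from h import *
p=camera_params('wrist');print(ray(p,100+379/2.4-.5,80+332/2.4-.5,33),bot.get_obs()['tool_pos'])
E
python3 -m jog '{"xyz":[[0,0,0.5],[0,0,1],[0,0.5,1],[0,1,0.5],[0,1,0],[0,1,0],[0,1,0],[0,1,0],[0,1,0],[0.1,1,0]],"angular":[[0,0,0],[0,0,0],[0,0,0],[0,0,0],[0,0,0],[0,0,0],[0,0,0],[0,0,0],[0,0,0],[0,0,0]]}'
```

```text
[ 622.5563303  -155.84377862   33.        ] [ 645.20570857 -157.23747797   11.55479837]
time: 29.3
tool_pos: [645.0, 2.1, 76.8]
tcp_rot: [3.132, 0.0, 1.492]
contact_force: [-0.4, 0.4, -1.2]
grip_width: 43.2
```

```bash
python3 -m jog '{"xyz":[[0.2,-0.3,-1],[0.05,-0.2,-1],[0,0,-0.6],[0,0,0],[0,0,0]],"angular":[[0,0,0],[0,0,0],[0,0,0],[0,0,0],[0,0,0]]}'
python3 - <<'E'
from h import *
o=bot.get_obs();print(o['tool_pos'],o['tcp_rot'])
p=camera_params('wrist');np.save('w15.npy',p,allow_pickle=True)
im=capture('wrist');crop(im,60,60,440,345,2.1,'pics/w15.png')
E
```

```text
time: 29.8
tool_pos: [649.6, 1.2, 25.2]
tcp_rot: [3.131, -0.002, 1.499]
contact_force: [-0.6, -0.1, -0.2]
grip_width: 43.0
[649.57850923   1.18908778  25.24798104] [ 3.13091615e+00 -1.59170907e-03  1.49916924e+00]
```

View pics/w15.png

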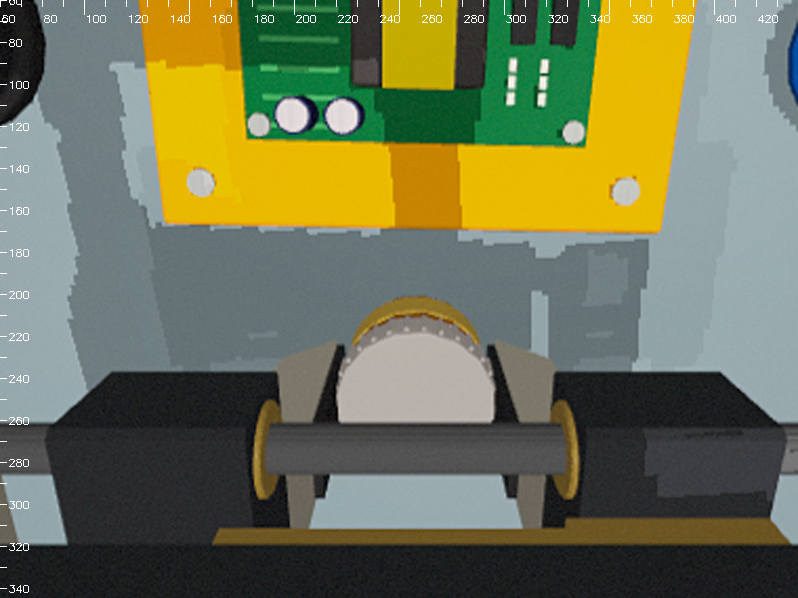

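Run:
```python
from h import *
p=np.load('w15.npy',allow_pickle=True).item()
f=lambda L,z:np.array([ray(p,60+u/2.1-.5,60+v/2.1-.5,z)[:2] for u,v in L])
e=f([(164,222),(661,233)],17);b=f([(247,139),(585,148)],29);j=f([(415,333)],46.7);j2=f([(338,395),(494,395)],46.7)
print(e,e.mean(0),np.linalg.norm(e[1]-e[0]),np.degrees(np.arctan2(*(e[1]-e[0])[::-1])));print('board back',b,b.mean(0),np.linalg.norm(b[1]-b[0]),np.degrees(np.arctan2(*(b[1]-b[0])[::-1])));print(j,j2,j2.mean(0))
u=(e[1]-e[0]);u/=np.linalg.norm(u);n=np.array([u[1],-u[0]])
c=np.array([649.6-.65,1.2])
for q in (c,j[0]+np.array([22,0]),b.mean(0)): print((q-e.mean(0))@n,(q-e.mean(0))@u)
```

```text
[[599.12145585 -70.09932571]
 [612.95344239  76.62378739]] [606.03744912   3.26223084] 147.37366036262873 84.61448784877058
board back [[576.58139766 -38.27509169]
 [585.19216441  50.10807752]] [580.88678103   5.91649292] 88.80163232435535 84.43549623347518
[[627.0411637    2.21685166]] [[643.50730432 -19.60933438]
 [646.50885508  22.01593105]] [645.0080797    1.20329833]
42.91667717155319 1.9744973212238695
42.91200024020661 2.99541663180759
-25.288766161133143 0.28198996090345696
```

```bash
python3 -m jog '{"xyz":[[-0.04,-0.08,-0.4],[0,0,-0.2],[0,0,0]],"angular":[[0,0,0],[0,0,0],[0,0,0]]}'
```

```text
time: 30.15
tool_pos: [649.6, -0.8, 14.4]
tcp_rot: [3.128, -0.001, 1.499]
contact_force: [0.2, -0.1, -1.1]
grip_width: 43.3
```

```bash
python3 -m jog '{"xyz":[[-0.03,0.02,-0.15],[0,0,-0.05],[0,0,0]],"angular":[[0,0,0],[0,0,0],[0,0,0]]}'
python3 -m jog '{"xyz":[[-0.02,0,-0.1],[0,0,-0.03]],"angular":[[0,0,0],[0,0,0]]}'
```

```text
time: 30.45
tool_pos: [649.8, -0.6, 11.8]
tcp_rot: [3.125, -0.001, 1.498]
contact_force: [1.0, -0.4, -1.2]
grip_width: 43.0
time: 30.65
tool_pos: [650.4, -0.7, 11.6]
tcp_rot: [3.122, -0.001, 1.498]
contact_force: [-2.4, 0.6, -0.1]
grip_width: 42.7
```

```bash
python3 -m jog '{"xyz":[[-0.03,0,0.05],[-0.04,0.01,0.02],[-0.02,0,-0.04],[0,0,-0.1]],"angular":[[0,0.1,0],[0,0,0],[0,0,0],[0,0,0]]}'
```

```text
time: 31.05
tool_pos: [648.6, -0.5, 11.4]
tcp_rot: [3.133, -0.0, 1.498]
contact_force: [-9.0, 1.1, 24.7]
grip_width: 43.1
```

```bash
python3 -m jog '{"xyz":[[0.01,0,0.04]],"angular":[[0,0,0]]}'
python3 -m jog '{"xyz":[[0,0,0],[0,0,0],[0,0,0],[0,0,0]],"angular":[[0,0,0],[0,0,0],[0,0,0],[0,0,0]]}' -1
python3 - <<'E'
from h import *
o=bot.get_obs();print(o['tool_pos'],o['tcp_rot'],o['contact_force'])
p=camera_params('wrist');np.save('w16.npy',p,allow_pickle=True)
im=capture('wrist');crop(im,60,60,440,345,2.1,'pics/w16.png')
E
```

```text
time: 31.15
tool_pos: [648.8, -0.5, 12.5]
tcp_rot: [3.133, -0.0, 1.498]
contact_force: [0.7, 0.1, -1.0]
grip_width: 43.1
time: 31.55
tool_pos: [648.7, -0.5, 11.8]
tcp_rot: [3.133, -0.0, 1.498]
contact_force: [0.0, -0.3, 0.3]
grip_width: 70.4
[ 6.48693522e+02 -5.35231956e-01  1.17944877e+01] [ 3.13347007e+00 -4.18222092e-04  1.49809881e+00] [ 0.03937369 -0.25335802  0.25707006]
```

View pics/w16.png

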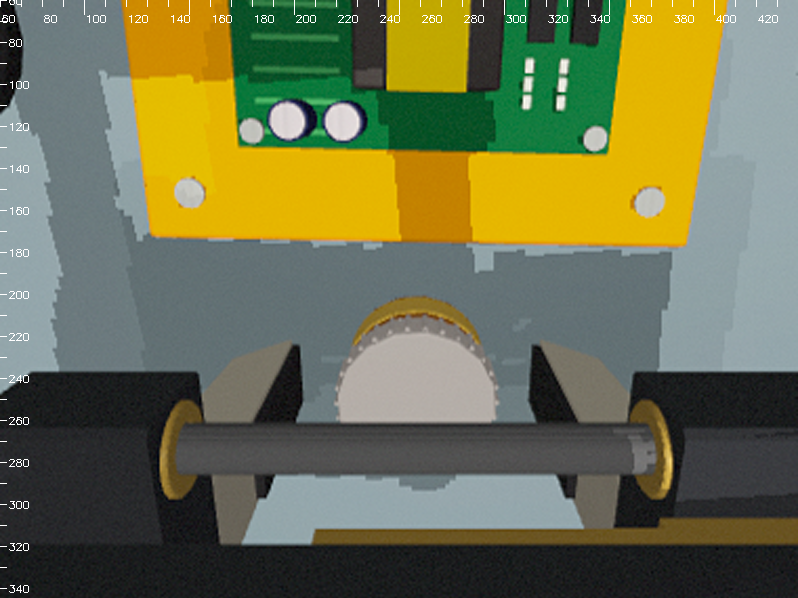

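```bash
python3 -m jog '{"xyz":[[0,0,0],[0,0,0.4],[0,0,1],[0,0,1],[0,0,1],[0.3,0,1],[0.6,0,1],[0.6,0,1],[0.6,0,1],[0.5,0,1]],"angular":[[0,0,0],[0,0,0],[0,0,0],[0,0,0],[0,0,0],[0,0,0],[0,0,0],[0,0,0],[0,0,0],[0,0,0]]}'
python3 -m jog '{"xyz":[[0.4,0,1],[0.2,0,1],[0,0,0.5],[0,0,0],[0,0,0]],"angular":[[0,0,0],[0,0,0],[0,0,0],[0,0,0],[0,0,0]]}'
python3 - <<'E'
from h import *
o=bot.get_obs();print(o['tool_pos'],o['tcp_rot'],o['contact_force'])
p=camera_params('wrist');np.save('w17.npy',p,allow_pickle=True)
im=capture('wrist');cv2.imwrite('pics/w17raw.png',im[:,:,::-1]);crop(im,50,0,450,240,2,'pics/w17.png')
d=capture('side');crop(d,150,110,310,310,3,'pics/d17.png')
s=capture('scene');crop(s,80,130,400,300,2.5,'pics/s17.png')
E
```

```text
time: 32.6
tool_pos: [698.5, -0.1, 187.7]
tcp_rot: [3.139, -0.001, 1.498]
contact_force: [1.0, -0.1, 0.2]
grip_width: 91.9
time: 33.1
tool_pos: [712.0, -0.1, 244.9]
tcp_rot: [3.132, -0.0, 1.498]
contact_force: [-0.2, -0.0, -0.1]
grip_width: 91.6
[ 7.11981503e+02 -1.47905861e-01  2.44906347e+02] [ 3.13211149e+00 -4.20087500e-04  1.49811220e+00] [-0.22199676 -0.03875676 -0.12436679]
```

View pics/w17.png

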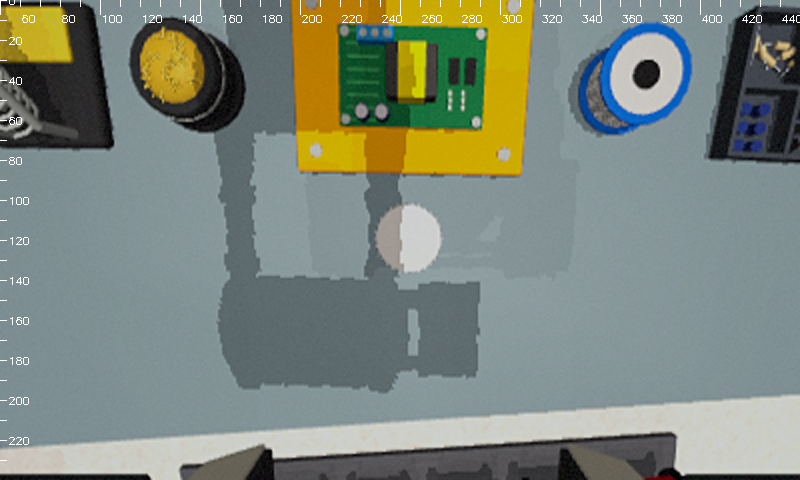

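View pics/d17.png

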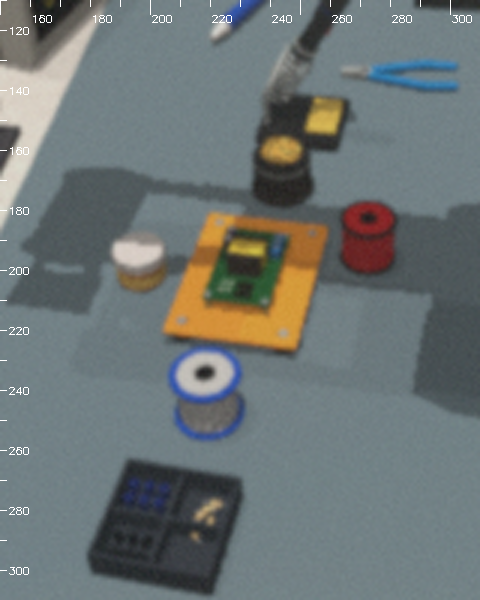

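View pics/s17.png

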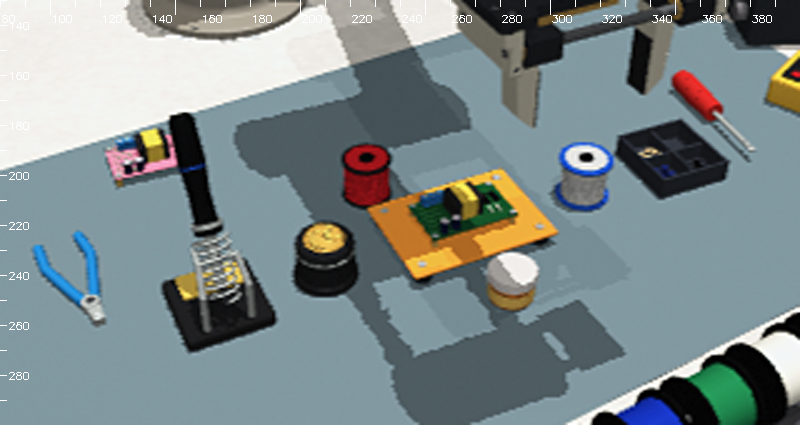

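Run:
```python
from h import *
im=cv2.imread('pics/w17raw.png')[:,:,::-1]
crop(im,190,0,320,145,4.1,'pics/w17z.png');crop(im,90,0,190,80,6,'pics/w17l.png');crop(im,330,0,430,85,6,'pics/w17r.png')
p=np.load('w17.npy',allow_pickle=True).item()
f=lambda L,z:np.array([ray(p,50+u/2-.5,v/2-.5,z)[:2] for u,v in L])
e=f([(299,171),(522,175)],17);b=f([(338,26),(486,30),(481,130),(338,126)],29)
print(e,b,b.mean(0));
th=np.radians(-5.1);X=np.array([np.cos(th),np.sin(th)]);Y=np.array([-X[1],X[0]]);c=e.mean(0)-55*X;print('c',c)
c2=(c+np.array([552.6,8.9]))/2
for k,q in dict(board=b.mean(0),jar=f([(408,238)],33)[0],clean=f([(172,61)],44)[0],reel=f([(649,73)],46)[0],stand=f([(112,148)],14)[0],tray=f([(709,157)],24)[0]).items(): print(k,q,(q-c)@X,(q-c)@Y)
```

```text
[[600.3016581  -70.25043452]
 [613.4517885   77.47335616]] [[522.70536506 -33.48207907]
 [531.13953104  54.71703829]
 [585.61665946  49.78294814]
 [576.85460027 -39.8005646 ]] [554.07903896   7.80433569]
c [552.09446471   8.50064715]
board [554.07903896   7.80433569] 2.0386155724920902 -0.517137475303461
jar [647.69578843  -1.05846122] 96.07259455471375 -1.0228520356388997
clean [ 537.72671162 -130.60059571] -1.9455649112533995 -139.82776144047537
reel [564.37464028 146.72544296] -0.05583687441731729 138.76921045551782
stand [ 577.08134576 -192.20641597] 42.72967287865703 -197.69128576012983
tray [611.58583793 197.10298568] 42.49017850093318 193.14411800027077
```

View pics/w17z.png

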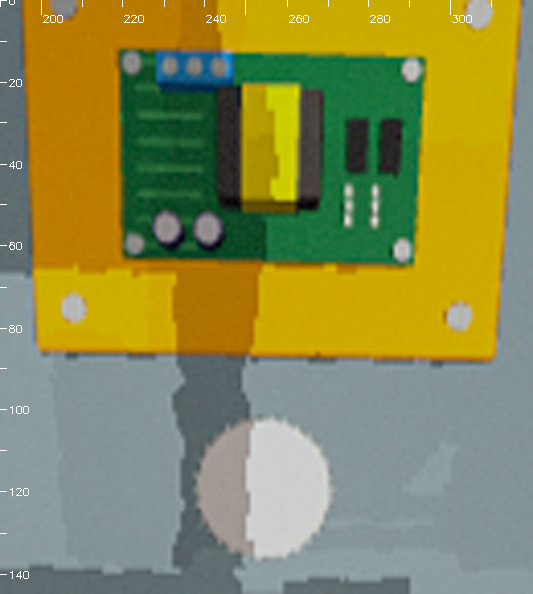

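View pics/w17l.png

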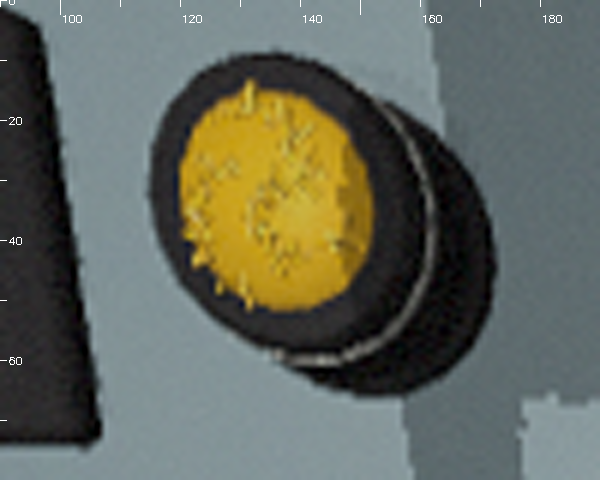

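View pics/w17r.png

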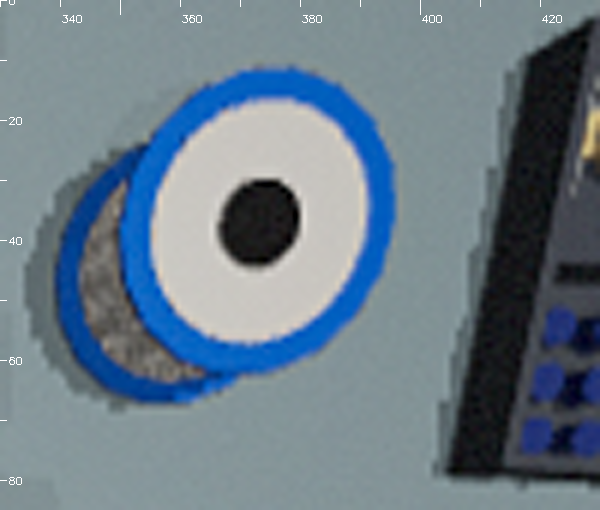

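```bash
python3 -m jog '{"xyz":[[-1,0.2,0],[-1,0.2,0],[-1,0,0],[-0.4,0,0],[0,0,0],[0,0,0]],"angular":[[0,0,0],[0,0,0],[0,0,0],[0,0,0],[0,0,0],[0,0,0]]}'
python3 - <<'E'
from h import *
o=bot.get_obs();print(o['tool_pos'],o['tcp_rot'],o['contact_force'])
p=camera_params('wrist');np.save('w18.npy',p,allow_pickle=True)
im=capture('wrist');cv2.imwrite('pics/w18raw.png',im[:,:,::-1]);crop(im,180,50,340,200,4.8,'pics/w18.png');crop(im,0,0,512,384,1.5,'pics/w18a.png')
E
```

```text
time: 33.85
tool_pos: [638.8, 8.3, 237.9]
tcp_rot: [-3.14, -0.001, 1.498]
contact_force: [0.4, -0.8, 0.1]
grip_width: 91.9
[638.82167583   8.27071975 237.87613942] [-3.13961330e+00 -8.53936067e-04  1.49779612e+00] [ 0.36663032 -0.77494577  0.06969678]
```

View pics/w18.png

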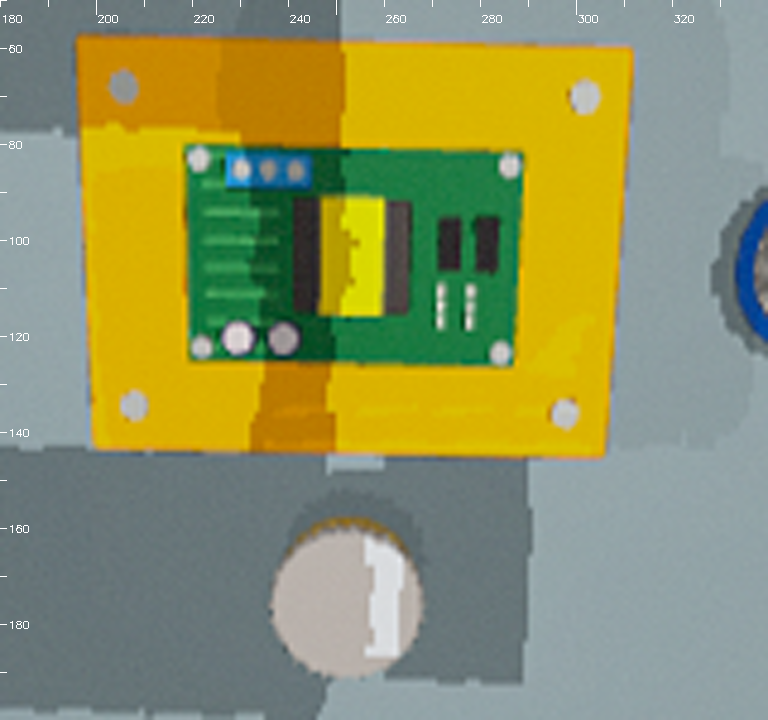

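View pics/w18a.png

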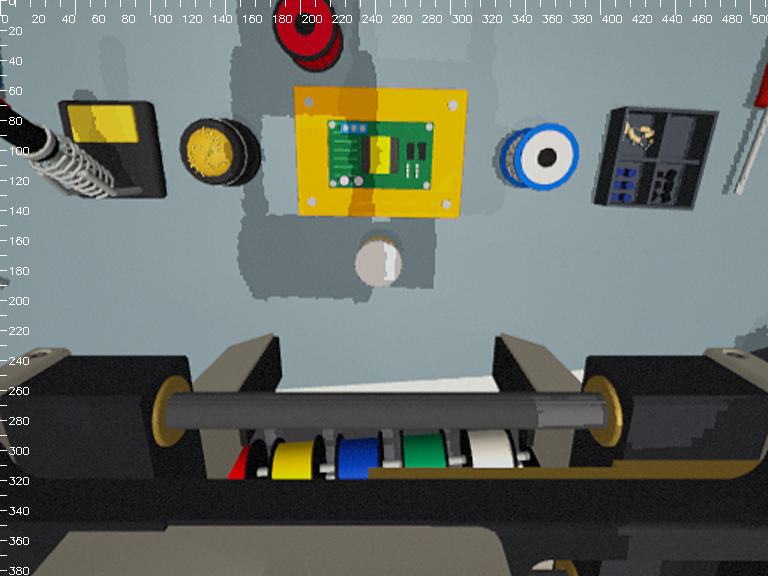

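Run:
```python
from h import *
im=cv2.imread('pics/w18raw.png')[:,:,::-1]
crop(im,30,55,190,145,5,'pics/w18l.png');crop(im,325,60,485,150,5,'pics/w18r.png')
p=np.load('w18.npy',allow_pickle=True).item()
f=lambda L,z:np.array([ray(p,180+u/4.8-.5,50+v/4.8-.5,z)[:2] for u,v in L])
P=f([(77,37),(633,48),(605,457),(94,447)],17);B=f([(185,145),(523,152),(515,365),(189,358)],29)
for q in(P,B): print(q.round(1).tolist(),q.mean(0),np.linalg.norm(np.roll(q,-1,0)-q,axis=1).round(1),[round(float(np.degrees(np.arctan2(*(e[::-1])))),1) for e in np.roll(q,-1,0)-q])
c=P.mean(0);th=np.radians(-5.1);X=np.array([np.cos(th),np.sin(th)]);Y=np.array([-X[1],X[0]])
j=f([(347,602)],33)[0]
for k,q in dict(board=B.mean(0),jar=j).items(): print(k,q,(q-c)@X,(q-c)@Y)
```

```text
[[492.0, -60.3], [505.3, 86.7], [612.9, 77.1], [599.3, -70.5]] [552.36870295   8.23767208] [147.6 108.  148.1 107.8] [84.8, -5.1, -95.3, 174.6]
[[521.8, -33.3], [529.9, 55.1], [584.2, 50.8], [575.9, -38.5]] [552.92464886   8.5539902 ] [88.8 54.5 89.7 54.4] [84.8, -4.5, -95.3, 174.5]
board [552.92464886   8.5539902 ] 0.5256260736843681 0.3644862547994568
jar [ 6.46704253e+02 -4.17932220e-01] 94.73151547540398 -0.2354449504878992
```

View pics/w18l.png

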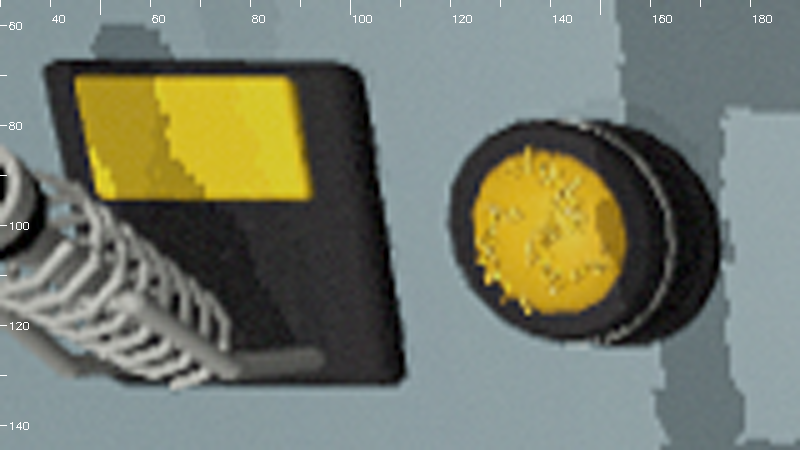

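View pics/w18r.png

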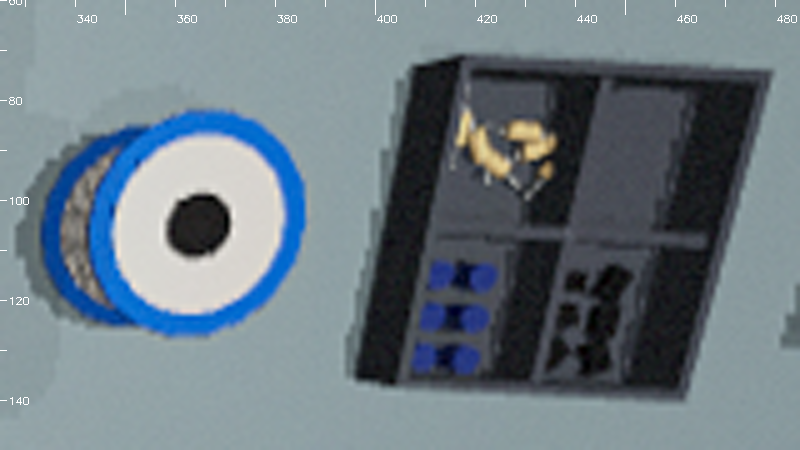

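Run:
```python
from h import *
p=np.load('w18.npy',allow_pickle=True).item()
c=np.array([552.37,8.24]);th=np.radians(-5.1);X=np.array([np.cos(th),np.sin(th)]);Y=np.array([-X[1],X[0]])
f=lambda u,v,o,z:ray(p,o[0]+u/5-.5,o[1]+v/5-.5,z)[:2]
L=(30,55);Rr=(325,60)
for k,q in dict(clean=f(555,228,L,44),stand1=f(355,65,L,14),stand2=f(402,378,L,14),reel=f(197,223,Rr,46),tray1=f(462,58,Rr,24),tray2=f(402,380,Rr,24)).items(): print(k,q.round(1),((q-c)@X).round(1),((q-c)@Y).round(1))
print(bot.get_obs()['tool_pos'])
```

```text
clean [ 539.6 -129.4] -0.5 -138.3
stand1 [ 494.6 -185.4] -40.3 -198.0
stand2 [ 573.6 -191.6] 39.0 -197.2
reel [564.3 144.9] -0.3 137.2
tray1 [529.4 218.5] -41.6 207.4
tray2 [609.3 210.4] 38.7 206.4
[638.91793194   8.24272519 237.77421585]
```

```bash
python3 -c "
from plant import bot
print(bot.close_job(), bot.get_obs()['time'])"
```

```text
the job is handed in; nothing more can be done
the job is handed in; nothing more can be done
```

I placed everything in the order asked (board, cleaner, reel, jar) and handed the job in at about 34 s. I lowered each item until the arm felt contact before opening the gripper. The last pictures show all four standing, and the wire spool, cutters and screwdriver where they began.

The final overhead picture gave these positions relative to the platform:

| Item | Last check |
|---|---|
| Board | About 0.5 mm from the platform's centre, parallel to its long side to within about 0.5° |
| Flux jar | About 19.5 mm clear of the back edge and 0.2 mm off its centre line |
| Tip cleaner | In line with the platform's middle to 0.5 mm, 138 mm from its centre |
| Solder reel | In line with the platform's middle to 0.3 mm, 137 mm from its centre |

- **Midway positions:** these checks do not fully agree. The gripper readings when I set them down put both the cleaner and the reel at about 140 mm, which is midway. The overhead picture, checked against the stand and tray edges, puts each 2 to 3 mm off. My readings of the stand's edge ranged from 197 to 206 mm, so I left both where they were.
- **Board, earlier views:** two lower-angle pictures put the board 1.5 to 2 mm towards the back edge. I trusted the overhead picture, which shows all four edges.
- **Pressing force:** setting down the jar briefly pressed with about 25 N through the fingers, the highest force I saw.

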